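# Tighten the rotor nut of a spinning reel between its rotor arms

## Task

Take the ring wrench from its wooden rest and use it to turn the reel's rotor nut clockwise, lifting and reseating the wrench for each short swing between the two rotor arms, until the nut comes up against its stop and is snug: lean on it there with a torque of about 0.8 N m and hold it for half a second. Do not overtighten it, do not knock the rotor hard, and do not turn the nut with the fingers. Then lay the wrench flat back on its rest the way it lay, let go, and leave the other parts on the bench where they are.

Things in the scene. Friction and masses are not known exactly. Their poses are not given: they have to be found in the camera images.
- wrench: Loose steel ring wrench, about 0.18 kg. Origin: centre of the ring at its underside; z up. The handle runs from the ring along the wrench's own -x to a tail 162 mm from the ring's centre; it is 12 mm wide and 20 mm high, its underside level with the ring's. Ring 14 mm high, 43 mm over its flats, 49 mm over its corners.
- wrench_ring (a point): Centre of the ring, half way up; axes as the wrench's. Six inner teeth, 5 mm wide, at 30, 90, 150... degrees from x reach in to 10.2 mm from the centre; the gaps between are open to 16 mm radius. The ring drops over the nut when wrench yaw = nut yaw plus any multiple of 60 degrees, with about 6 degrees of play either way and 1.2 mm sideways.
- wrench_grip (a point): Good place to hold the wrench: middle of the handle, 90 mm from the ring's centre along -x, half way up (10 mm above the underside). Axes as the wrench's.
- rest: Fixed pale wooden rest. Origin on the bench under the stored wrench's ring, x along that wrench's x. Flat-topped blocks, 35 mm high: one 50 x 56 mm under the ring, one 24 x 45 mm centred 147 mm along -x under the tail; the wrench just lies on them (its origin 35 mm above this one). Between them the handle is free over a base plate 8 mm thick.
- stand: Fixed black reel, 80 mm in diameter, clamped nose-up on a wooden stand with a base 130 x 130 mm, 15 mm thick. Origin on the bench under the nut's axis, z up along that axis, x towards the opening between the rotor arms away from point opening.
- rotor: Fixed black rotor of the reel, frame as the stand's: a disc 80 mm in diameter, top 75 mm above the bench, with two curved arms on its rim (radius 34 to 40 mm) that rise to 129 mm above the bench, centred on the stand's +y and -y, each spanning 70 degrees. Pressing the wrench on rotor or flange with 40 N harms it.
- opening (a point): Middle of the gap, 110 degrees wide, between the rotor arms on the stand's -x side (a like gap is on +x), 37 mm from the axis, 86 mm above the bench; axes as the stand's. With its handle out through this gap the wrench's yaw can swing about 44 degrees either side of the stand's yaw before it meets an arm.
- nut_seat (a point): Fixed point on the nut's axis on the flat steel flange under the nut, 79 mm above the bench; axes as the stand's. The seated wrench's underside lies on this flange.
- lugs: The brass rotor nut: hub 17 mm in diameter, six lugs 5.5 mm wide, 30 mm over opposite lugs, 12 mm high, the top 3 mm of hub and lugs narrowed as a lead-in; a shaft 8 mm in diameter stands 10 mm above it. Origin on the axis at the nut's underside; lugs at 0, 60, 120... degrees from its x. Its yaw is the stand's yaw minus the value of joint nut.
- nut (a joint): Turn of the rotor nut, rad, growing clockwise seen from above. Starts between 0.7 and 1.4, stays where it is left, meets a hard stop at 2.9. It turns against about 0.2 N m (2 N at the grip point); at the stop it is snug at about 0.8 N m (9 N at the grip point). Less than 0.5 N m leaves it loose, 1.4 N m harms it.
- spool: Bystander, loose, not to be moved: chrome reel spool, 54 mm dia, 36 mm high. Origin at its underside.
- washer_a: Bystander, loose, not to be moved: brass drag washer, 32 mm dia, 4 mm thick. Origin at its underside.
- washer_b: Bystander, loose, not to be moved: brass drag washer, 28 mm dia, 4 mm thick. Origin at its underside.
- bail: Bystander, loose, not to be moved: bent steel bail arm lying flat, a 90 x 125 mm half loop of 6 mm wire. Origin at its underside.
- knob: Bystander, loose, not to be moved: red plastic handle knob, 34 mm dia, 32 mm high. Origin at its underside.
- driver: Bystander, loose, not to be moved: screwdriver lying down, 170 mm long. Origin at its underside.
- oiler: Bystander, loose, not to be moved: white plastic oil bottle, 34 mm dia, 85 mm high, standing. Origin at its underside.
Not all that is in view belongs to the job. Several things have the shape of the wrench; the one meant has the colours described above. What is shaped like the stand but orange or purple is not meant.

How it is judged:
By the outcome, as a careful person would: the job done as asked, in the order asked, and still so for the second after the job is handed in, with the robot touching nothing.
It also fails if it takes over 72 s, if anything falls off the work surface, if the arm or the gripper's body presses on something with over 40 N, if the wrist force passes 120 N, or if a joint passes its speed limit or range.

## Robot

A 7-joint arm with a two-finger parallel gripper is mounted at the origin on the work surface. World frame = base frame: x ahead of the robot, y to its left, z up, the work surface at z = 0. Lengths are in m, angles in rad, forces in N, time in s.
With the tool pointing down it reaches from about 0.4 to 0.85 m from the base axis. Payload 4.5 kg.
Tool frame: the origin (TCP) lies midway between the tips of the shut fingers; the grasp point (between the pads) lies 19 mm behind it; z points along the fingers, y is the direction in which the jaws open and shut (so a half turn about z gives the same grasp; the last joint's range is limited). The gripper opens to 88 mm and grips with 3 to 60 N. Pads are 18 mm wide; open, the fingers measure 123 mm over their backs; the gripper's body (75 mm by 187 mm) begins 45 mm behind the grasp point.
Start: joints at [-1.209, 0.689, -0.195, 1.565, 0.157, 0.902, -0.215], TCP at [0.201, 0.592, 0.239] pointing down, gripper open.
Joint ranges: [-3.01, 3.01], [-0.46, 2.08], [-1.47, 1.51], [0.13, 2.56], [-1, 4.14], [0.04, 2.09], [-2.66, 2.66]. Speed limits (rad/s): [2.57, 2.57, 3.14, 3.14, 3.14, 3.14, 3.14].

## Interface

Orientations are given as a unit quaternion [x, y, z, w].
In Python, from plant import get_state, snapshot, finish_job, regions_of gives the robot as it stands.
- The arm moves only by the tool send_rows, never from a script. Its argument "series" is a list of rows, each an object of numbers: "grip": the opening, from 0 (shut) to 1 (fully open); "dx", "dy", "dz": the shift along the tool's x, y, z in mm; "turn": the turn about the tool's z in rad. A call has 1 to 20 rows; each row shifts and turns the commanded pose from where the row before left it, along the tool's axes as they then stand; what a row does not reach is not made up. A row lasts 1/10 s, in which the tool goes at most 50 mm and 8.59 degrees, less where a joint would pass 70% of its speed; a pose out of reach is approached as far as the arm can. A call is refused whole if a number of a shift passes 50 or a number of a turn 0.15, either way. A call with a gripper value outside its range is refused whole. The fingers move at their own pace and stop on an object; "force" is the grip in N (left out, the last holds). Time passes only in rows, so rows that do not move let the fingers close. It gives the time, the measured TCP pose, the force and the opening at its end, in the units of the state.
- get_state(): the state, without advancing time (a new reading comes with each control period).
- snapshot(name): name is "scene" or "top" or "wrist"; returns a dict with "img" (420x560x3 uint8, red, green, blue), "depth" (420x560 float32, m along the optical axis (not along the pixel's ray), 0 where there is no reading), "fov_y" (degrees; the focal length in pixels is half the picture's height over the tangent of half this angle, whatever the lens; pixels are square), "cx", "cy" (the principal point, pixels), "R" (3x3) and "t" (3): a world point X has camera coordinates R X + t. Camera axes: x right, y down, z forward; pixel columns grow to the right and rows downward; lengths in m; the calibration is good to about 2 mm. The wrist camera is an equidistant fisheye: a pixel r from the principal point sees the ray r / f radians off the axis. A picture is of the moment at which its call begins.
- finish_job(): hands the job in, once; it reports no verdict.
Trained networks look in a picture, given as the dict that the camera call returned (one of the last four; its "shot" number tells which), for a name from the list of things; names that differ only in an ending like _2 or _b are one class to them, and where a whole thing is asked for, a point or a joint stands for the part that bears it (a point fixed in the world has none). Each returns a list of dicts, best first, with "score" (0 to 1); they miss things now and then, are a little off and sometimes report something else, mostly with a low value. They report only what shows in the picture. A call takes as long as a camera call. They do not tell look-alikes from the thing itself.
- regions_of(picture, target): "pixels" (420x560 bool, what is visible of it) and "extent" ([left, top, right, bottom] in pixels, round what is visible of it).
The state is a dict: "clock": time; "q": joint angles; "qd": joint speeds; "joint_torque": joint torques, N m; "tool_pos": TCP position; "eef_rot": TCP orientation; "contact_force": force on the tool from outside, world axes, zero at the start; "moment": the same for the moment, N m; "opening": opening from 0.0 (shut) to 1.0 (fully open).
Only numpy, scipy, OpenCV 4.12 (cv2) and the standard library are available. Lean on these libraries where they do the work, as an engineer would, in place of code of your own. Each camera call takes 0.05 s, during which the arm holds its last target.

## Working session

There is one attempt and no reset: what is moved stays moved. The work goes in short steps, Python scripts to look and compute and a tool call to move; the robot and the scene stay as the last step left them, time stands still between calls to the robot, and variables do not carry over. Pictures are saved under pics/ and viewed, and the job is handed in when it is done.

Besides the shell and the picture viewer there is one more tool, called as name([rows], argument=value, ...), one row to a line, values as JSON. send_rows: Moves the arm, as the interface text tells. Its arguments: {"type":"object","properties":{"series":{"type":"array","items":{"type":"object","properties":{"grip":{"type":"number"},"dx":{"type":"number"},"dy":{"type":"number"},"dz":{"type":"number"},"turn":{"type":"number"}}}},"force":{"type":"number"}},"required":["series"]}

```bash
ls; mkdir -p pics; python3 - <<'E'
from plant import *
import cv2,json
print(get_state())
import pickle
for n in ["scene","top","wrist"]:
    s=snapshot(n); pickle.dump(s,open(f"pics/{n}0.pkl","wb"))
    cv2.imwrite(f"pics/{n}0.png",s["img"][:,:,::-1]); print(n,s["fov_y"],s["cx"],s["cy"],s["R"],s["t"],s["shot"])
E
```

```text
pics
{'clock': 0.0, 'q': array([-1.20920143,  0.68999214, -0.19451727,  1.5663392 ,  0.15729735,
        0.90250188, -0.21506911]), 'qd': array([ 0.00071121,  0.00114622,  0.00019818, -0.00014965,  0.00121533,
        0.00076636,  0.00011212]), 'joint_torque': array([-1.20919799e-04, -5.27554142e+01, -1.26697250e+00, -1.53422338e+01,
       -5.26546058e-02,  6.53081835e-03,  1.71335255e-04]), 'tool_pos': array([0.20106346, 0.59110593, 0.23790632]), 'eef_rot': array([ 1.63107558e-01,  9.86607860e-01, -9.20367120e-04, -8.65101479e-05]), 'contact_force': array([ 0.41282927, -1.31669191, -0.18873928]), 'moment': array([-0.01191037, -0.07430984,  0.00817621]), 'opening': 1.0002917935533857}
scene 55.548203066765865 280.92474402322824 214.09043223204137 [[ 0.24114148  0.97042306 -0.01139579]
 [ 0.70192045 -0.18250583 -0.68847608]
 [-0.67019286  0.15802121 -0.72516952]] [-0.16633551 -0.2801874   1.48036442] 1
top 47.62378166965096 280.88723533864976 207.19821827641238 [[-0.07255889 -0.99735213  0.00489327]
 [-0.97527808  0.06992449 -0.20962643]
 [ 0.20872921 -0.01998256 -0.97776931]] [0.05740377 0.51265124 1.20215612] 2
wrist 65.70646984690485 276.1791445751828 215.835556275547 [[ 0.3222663   0.94664781 -0.00153329]
 [ 0.90325102 -0.30700718  0.29980692]
 [ 0.28334083 -0.09800262 -0.95399867]] [-0.62395275 -0.03998336  0.39036426] 3
```

View pics/scene0.png

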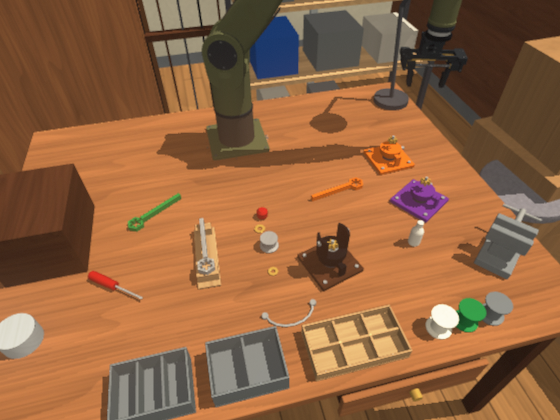

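View pics/top0.png

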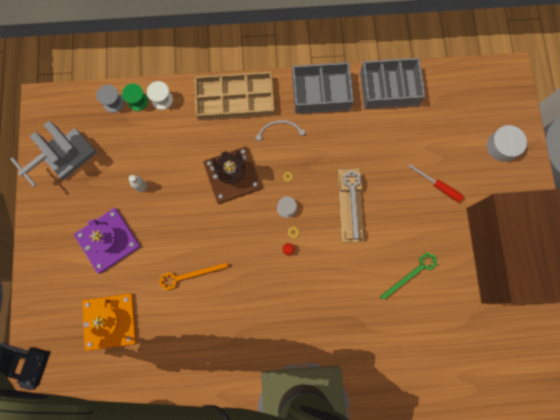

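View pics/wrist0.png

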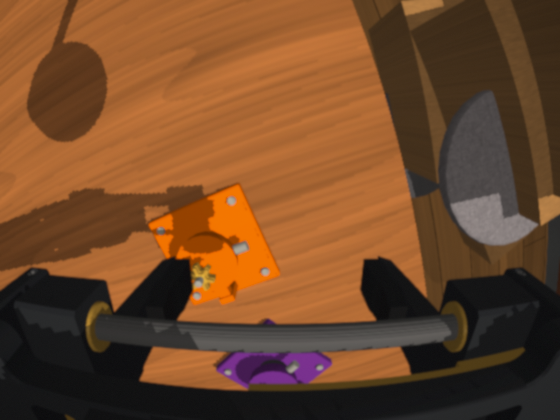

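Wrench-shaped things in the top image are a green one (410,275), an orange one (195,275), and the grey steel one on the pale rest (352,205). Reel stands are dark (232,172), purple (107,238) and orange (108,322). I choose the steel wrench and the black reel, and check both close up.

```bash
cat > h.py <<'E'
import numpy as np,cv2,pickle
from plant import *
def K(s): 
    f=s["img"].shape[0]/2/np.tan(np.radians(s["fov_y"]/2)); return f
def cloud(s):
    f=K(s); d=s["depth"]; v,u=np.mgrid[0:420,0:560]
    x=(u-s["cx"]);y=(v-s["cy"])
    if s.get("fish"):
        r=np.hypot(x,y)+1e-9; th=r/f; X=np.stack([x/r*np.tan(th),y/r*np.tan(th),np.ones_like(r)],-1)
    else: X=np.stack([x/f,y/f,np.ones(x.shape)],-1)
    P=X*d[...,None]
    W=(P-s["t"])@s["R"]   # R^T(P-t)
    W[d<=0]=np.nan
    return W
def proj(s,X):
    c=np.atleast_2d(X)@s["R"].T+s["t"]; f=K(s)
    if s.get("fish"):
        r=np.hypot(c[:,0],c[:,1]); th=np.arctan2(r,c[:,2]); return np.stack([s["cx"]+f*th*c[:,0]/r,s["cy"]+f*th*c[:,1]/r],-1)
    return np.stack([s["cx"]+f*c[:,0]/c[:,2],s["cy"]+f*c[:,1]/c[:,2]],-1)
def snap(n,tag):
    s=snapshot(n)
    s=dict(s)
    if n=="wrist": s["fish"]=1
    pickle.dump(s,open(f"pics/{tag}.pkl","wb")); cv2.imwrite(f"pics/{tag}.png",s["img"][:,:,::-1]); return s
E
python3 - <<'E'
from h import *
for n in ["top","scene"]:
    s=pickle.load(open(f"pics/{n}0.pkl","rb")); W=cloud(s)
    for t in ["wrench","rest","stand","rotor","lugs"]:
        try: rs=regions_of(s,t)
        except Exception as e: print(t,e); continue
        for r in rs[:4]:
            p=W[r["pixels"]]; p=p[~np.isnan(p[:,0])]
            print(n,t,round(r["score"],2),np.round(r["extent"]),len(p),np.round(np.median(p,0),3),np.round(np.percentile(p[:,2],[2,98]),3))
        pickle.dump(rs,open(f"pics/{n}_{t}.pkl","wb"))
s=pickle.load(open("pics/top0.pkl","rb"))
i=s["img"][:,:,::-1]
a=cv2.resize(i[130:250,300:400],None,fx=4,fy=4,interpolation=cv2.INTER_CUBIC)
b=cv2.resize(i[130:220,190:290],None,fx=4,fy=4,interpolation=cv2.INTER_CUBIC)
b=cv2.copyMakeBorder(b,0,120,0,0,0)
cv2.imwrite("pics/c0.png",np.hstack([a,b]))
E
```

```text
top wrench 0.78 [382. 256. 436. 300.] 349 [ 0.316 -0.307  0.017] [0.002 0.023]
top wrench 0.63 [343. 172. 356. 240.] 415 [ 0.529 -0.17   0.052] [0.032 0.059]
top rest 0.91 [335. 170. 366. 245.] 1233 [ 0.51  -0.162  0.008] [-0.001  0.047]
top stand 0.92 [ 72. 208. 143. 276.] 2474 [0.462 0.487 0.015] [0.    0.088]
top stand 0.79 [ 78. 296. 140. 352.] 2741 [0.253 0.479 0.015] [-0.001  0.089]
top stand 0.73 [204. 146. 263. 204.] 1415 [0.603 0.146 0.014] [0.001 0.092]
top rotor 0.78 [212. 149. 244. 181.] 719 [0.622 0.146 0.075] [0.056 0.13 ]
top lugs 0.57 [ 91. 314. 105. 331.] 83 [0.254 0.487 0.09 ] [0.08  0.101]
top lugs 0.41 [ 91. 230. 103. 240.] 98 [0.467 0.493 0.088] [0.052 0.101]
scene wrench 0.9 [310. 177. 361. 202.] 427 [0.368 0.278 0.011] [-0.003  0.02 ]
scene wrench 0.79 [130. 194. 181. 233.] 494 [ 0.328 -0.317  0.011] [-0.003  0.02 ]
scene wrench 0.7 [194. 218. 214. 276.] 428 [ 0.568 -0.172  0.047] [0.03  0.055]
scene rest 0.78 [194. 221. 219. 288.] 1087 [ 0.527 -0.166  0.007] [-0.002  0.039]
scene rest 0.6 [195. 219. 216. 274.] 399 [ 0.565 -0.172  0.048] [0.008 0.055]
scene stand 0.66 [390. 178. 449. 228.] 1416 [0.489 0.48  0.015] [0.004 0.088]
scene stand 0.63 [363. 136. 412. 177.] 1132 [0.277 0.476 0.015] [0.    0.089]
scene stand 0.61 [298. 240. 362. 292.] 1469 [0.66  0.13  0.013] [0.003 0.089]
scene rotor 0.74 [316. 223. 347. 263.] 830 [0.643 0.151 0.076] [0.057 0.128]
scene lugs 0.62 [419. 176. 430. 187.] 69 [0.474 0.491 0.087] [0.055 0.1  ]
scene lugs 0.55 [384. 137. 399. 145.] 58 [0.262 0.486 0.087] [0.052 0.098]
scene lugs 0.54 [326. 238. 337. 253.] 77 [0.636 0.147 0.088] [0.076 0.11 ]
```

View pics/c0.png

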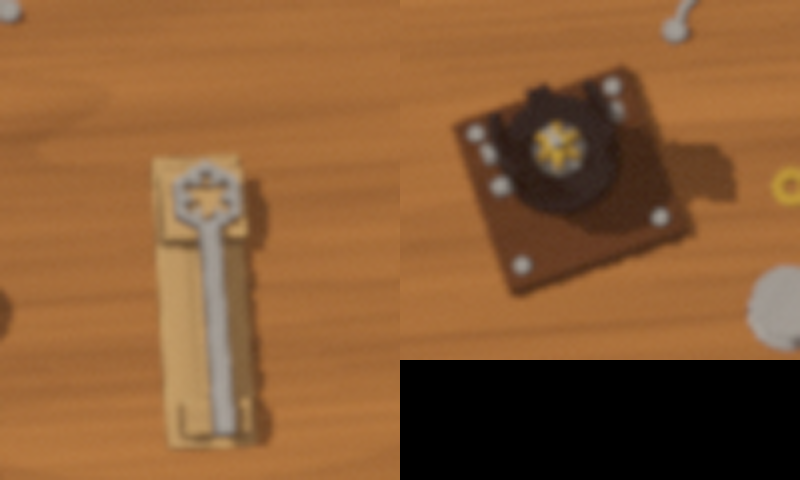

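```bash
cat >> h.py <<'E'
from scipy.spatial.transform import Rotation as Ro
def plan(goal,yaw,n=None,st=None):
    """goal TCP pos, yaw=world angle of tool x; print rows along tool axes (tool kept as now, downward)"""
    st=st or get_state(); R=Ro.from_quat(st["eef_rot"]).as_matrix(); p=st["tool_pos"]
    y0=np.arctan2(R[1,0],R[0,0]); dy=(yaw-y0+np.pi)%(2*np.pi)-np.pi
    print("now",np.round(p,4),"yaw",round(np.degrees(y0),2),"tilt",np.round(R[:2,2],4),"dist mm",np.round((np.array(goal)-p)*1000,1),"turn",round(-dy,3))
    return p,y0,dy,np.array(goal)-p
E
python3 - <<'E'
from h import *
s=pickle.load(open("pics/wrist0.pkl","rb")); st=get_state()
R=Ro.from_quat(st["eef_rot"]).as_matrix()
c=-s["R"].T@s["t"]; print("cam in tool",R.T@(c-st["tool_pos"]), "axis in tool",R.T@s["R"][2])
# rough rotor/nut from top+scene
for n in ["top","scene"]:
    s=pickle.load(open(f"pics/{n}0.pkl","rb")); W=cloud(s).reshape(-1,3)
    m=(abs(W[:,0]-.635)<.09)&(abs(W[:,1]-.147)<.09)
    P=W[m]
    for lo,hi in[(.07,.08),(.10,.128),(.086,.1),(.01,.02)]:
        q=P[(P[:,2]>lo)&(P[:,2]<hi)]; print(n,lo,hi,len(q),np.round(q.min(0),3),np.round(q.max(0),3),np.round(np.median(q,0),4))
    q=P[(P[:,2]>.01)&(P[:,2]<.022)][:,:2].astype(np.float32); print("base rect",cv2.minAreaRect(q))
    rs=pickle.load(open(f"pics/{n}_wrench.pkl","rb"))
    r=[r for r in rs if abs(np.nanmedian(cloud(s)[r["pixels"]][:,1])+.17)<.02][0]
    q=cloud(s)[r["pixels"]]; q=q[q[:,2]>.042]; print("wrench",np.round(q.min(0),3),np.round(q.max(0),3),cv2.minAreaRect(q[:,:2].astype(np.float32)))
    P=W[(W[:,2]>.03)&(W[:,2]<.04)&(abs(W[:,1]+.17)<.05)&(abs(W[:,0]-.52)<.15)]; print("rest",cv2.minAreaRect(P[:,:2].astype(np.float32)))
E
```

```text
cam in tool [ 0.07863979 -0.00044626 -0.14466525] axis in tool [-0.29982178 -0.00171281  0.95399369]
top 0.07 0.08 482 [0.588 0.11  0.07 ] [0.667 0.184 0.08 ] [0.6253 0.1487 0.074 ]
top 0.1 0.128 119 [0.595 0.104 0.1  ] [0.657 0.194 0.128] [0.6269 0.1521 0.1214]
top 0.086 0.1 78 [0.598 0.112 0.086] [0.655 0.184 0.099] [0.6243 0.1502 0.0908]
top 0.01 0.02 1147 [0.548 0.073 0.01 ] [0.704 0.227 0.02 ] [0.6015 0.1406 0.014 ]
base rect ((0.6271926164627075, 0.14994242787361145), (0.13060228526592255, 0.12953881919384003), 15.480871200561523)
wrench [ 0.42  -0.194  0.042] [ 0.601 -0.152  0.061] ((0.5113816261291504, -0.16374686360359192), (0.040345244109630585, 0.18184344470500946), 82.46501922607422)
rest ((0.5125094652175903, -0.16799843311309814), (0.05512772873044014, 0.18575067818164825), 85.63829040527344)
scene 0.07 0.08 364 [0.59  0.108 0.07 ] [0.67  0.187 0.08 ] [0.6445 0.1568 0.0734]
scene 0.1 0.128 240 [0.602 0.103 0.1  ] [0.663 0.193 0.128] [0.6363 0.1703 0.118 ]
scene 0.086 0.1 139 [0.604 0.109 0.086] [0.662 0.186 0.1  ] [0.6352 0.1485 0.0906]
scene 0.01 0.02 1106 [0.571 0.069 0.01 ] [0.711 0.227 0.02 ] [0.656  0.1224 0.0132]
base rect ((0.6318979263305664, 0.1485254168510437), (0.13126538693904877, 0.13138802349567413), 15.62814712524414)
wrench [ 0.425 -0.196  0.042] [ 0.609 -0.153  0.057] ((0.5173913240432739, -0.1672564595937729), (0.04136733338236809, 0.18316608667373657), 83.45857238769531)
rest ((0.5180326700210571, -0.17249757051467896), (0.05560343340039253, 0.1862526834011078), 88.20205688476562)
```

```bash
cat >> h.py <<'E'
def rows(goal,yawdeg,n,turn_dir=None,st=None):
    p,y0,dy,d=plan(goal,np.radians(yawdeg),st=st)
    if turn_dir==1 and dy>0: dy-=2*np.pi   # positive turn = world cw
    if turn_dir==-1 and dy<0: dy+=2*np.pi
    y=y0
    acc=np.zeros(2);out=[]
    t=round(-dy/n,4)
    for i in range(n):
        w=d[:2]*(i+1)/n-acc
        c,s=np.cos(y),np.sin(y)
        # tool x=(c,s), tool y=(s,-c)
        dx=round(1000*(w[0]*c+w[1]*s),1);dyy=round(1000*(w[0]*s-w[1]*c),1)
        acc=acc+np.array([dx*c+dyy*s,dx*s-dyy*c])/1000
        out.append((dx,dyy,round(-d[2]*1000/n,1),t)); y-=t
    print(",".join('{"dx":%g,"dy":%g,"dz":%g,"turn":%g}'%o for o in out))
E
python3 - <<'E'
from h import *
rows([.63,.149,.25],15.5,18)
E
```

```text
now [0.2012 0.5918 0.2388] yaw 161.22 tilt [0.     0.0001] dist mm [ 428.8 -442.8   11.2] turn 2.543
{"dx":-30.5,"dy":-15.6,"dz":-0.6,"turn":0.1413},{"dx":-32.3,"dy":-11.2,"dz":-0.6,"turn":0.1413},{"dx":-33.7,"dy":-6.5,"dz":-0.6,"turn":0.1413},{"dx":-34.2,"dy":-1.7,"dz":-0.6,"turn":0.1413},{"dx":-34.1,"dy":3.1,"dz":-0.6,"turn":0.1413},{"dx":-33.3,"dy":7.9,"dz":-0.6,"turn":0.1413},{"dx":-31.9,"dy":12.5,"dz":-0.6,"turn":0.1413},{"dx":-29.7,"dy":16.9,"dz":-0.6,"turn":0.1413},{"dx":-27.2,"dy":20.9,"dz":-0.6,"turn":0.1413},{"dx":-23.9,"dy":24.5,"dz":-0.6,"turn":0.1413},{"dx":-20.2,"dy":27.7,"dz":-0.6,"turn":0.1413},{"dx":-16.1,"dy":30.2,"dz":-0.6,"turn":0.1413},{"dx":-11.7,"dy":32.2,"dz":-0.6,"turn":0.1413},{"dx":-7.1,"dy":33.5,"dz":-0.6,"turn":0.1413},{"dx":-2.3,"dy":34.1,"dz":-0.6,"turn":0.1413},{"dx":2.6,"dy":34.2,"dz":-0.6,"turn":0.1413},{"dx":7.4,"dy":33.4,"dz":-0.6,"turn":0.1413},{"dx":11.9,"dy":32.1,"dz":-0.6,"turn":0.1413}
```

send_rows([
  {"dx":-30,"dy":-16,"dz":-1,"turn":0.14},
  {"dx":-32,"dy":-11,"dz":-1,"turn":0.14},
  {"dx":-34,"dy":-6,"dz":-1,"turn":0.14},
  {"dx":-34,"dy":-2,"dz":-1,"turn":0.14},
  {"dx":-34,"dy":3,"dz":-1,"turn":0.14},
  {"dx":-33,"dy":8,"dz":-1,"turn":0.14},
  {"dx":-32,"dy":12,"dz":-1,"turn":0.14},
  {"dx":-30,"dy":17,"dz":-1,"turn":0.14},
  {"dx":-27,"dy":21,"dz":-1,"turn":0.14},
  {"dx":-24,"dy":24,"dz":-1,"turn":0.14},
  {"dx":-20,"dy":28,"dz":-1,"turn":0.14},
  {"dx":-16,"dy":30,"dz":0,"turn":0.14},
  {"dx":-12,"dy":32,"dz":0,"turn":0.14},
  {"dx":-7,"dy":34,"dz":0,"turn":0.14},
  {"dx":-2,"dy":34,"dz":0,"turn":0.14},
  {"dx":3,"dy":34,"dz":0,"turn":0.14},
  {"dx":7,"dy":33,"dz":0,"turn":0.14},
  {"dx":12,"dy":32,"dz":0,"turn":0.14},
  {"dx":0},
])

```text
schema error: expected keys grip, dx, dy, dz, turn
```

```bash
python3 - <<'E'
from h import *
print(get_state()["q"])
s=snap("wrist","w1"); plan([.63,.149,.25],np.radians(15.5))
for t in ["lugs","rotor","stand"]:
    rs=regions_of(s,t)
    for r in rs[:2]: print(t,r["score"],r["extent"])
E
```

```text
[-1.2092272   0.68906316 -0.19461284  1.565281    0.15730768  0.90249524
 -0.2150917 ]
now [0.2012 0.5918 0.2388] yaw 161.22 tilt [0.     0.0001] dist mm [ 428.8 -442.8   11.2] turn 2.543
lugs 0.63 [190.3, 261.4, 217.6, 288.2]
stand 0.8 [218.1, 321.7, 332.6, 384.4]
stand 0.79 [148.6, 183.9, 281.2, 306.3]
```

View pics/w1.png

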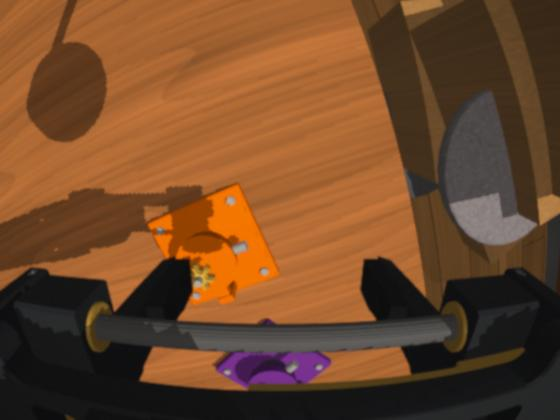

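The call was refused because every row needs all the keys. Nothing moved, and the view is unchanged.

send_rows([
  {"grip":1,"dx":-30,"dy":-16,"dz":-1,"turn":0.14},
  {"grip":1,"dx":-32,"dy":-11,"dz":-1,"turn":0.14},
  {"grip":1,"dx":-34,"dy":-6,"dz":-1,"turn":0.14},
  {"grip":1,"dx":-34,"dy":-2,"dz":-1,"turn":0.14},
  {"grip":1,"dx":-34,"dy":3,"dz":-1,"turn":0.14},
  {"grip":1,"dx":-33,"dy":8,"dz":-1,"turn":0.14},
  {"grip":1,"dx":-32,"dy":12,"dz":-1,"turn":0.14},
  {"grip":1,"dx":-30,"dy":17,"dz":-1,"turn":0.14},
  {"grip":1,"dx":-27,"dy":21,"dz":-1,"turn":0.14},
  {"grip":1,"dx":-24,"dy":24,"dz":-1,"turn":0.14},
  {"grip":1,"dx":-20,"dy":28,"dz":-1,"turn":0.14},
  {"grip":1,"dx":-16,"dy":30,"dz":0,"turn":0.14},
  {"grip":1,"dx":-12,"dy":32,"dz":0,"turn":0.14},
  {"grip":1,"dx":-7,"dy":34,"dz":0,"turn":0.14},
  {"grip":1,"dx":-2,"dy":34,"dz":0,"turn":0.14},
  {"grip":1,"dx":3,"dy":34,"dz":0,"turn":0.14},
  {"grip":1,"dx":7,"dy":33,"dz":0,"turn":0.14},
  {"grip":1,"dx":12,"dy":32,"dz":0,"turn":0.14},
  {"grip":1,"dx":0,"dy":0,"dz":0,"turn":0},
])

```text
clock: 2.75
tool_pos: [0.6365, 0.149, 0.2499]
eef_rot: [0.99, 0.142, 0.001, 0.002]
contact_force: [-1.6, -0.5, -0.5]
opening: 1.003
```

```bash
python3 - <<'E'
from h import *
print(get_state()["q"])
s=snap("wrist","w1"); plan([.63,.149,.25],np.radians(15.5))
for t in ["lugs","rotor","stand"]:
    rs=regions_of(s,t)
    for r in rs[:2]: print(t,r["score"],r["extent"])
E
```

```text
[-0.54801852  0.76127779  0.48372257  1.48150774 -0.38708158  0.99251775
 -1.25224016]
now [0.6347 0.152  0.2496] yaw 16.63 tilt [ 0.0009 -0.0019] dist mm [-4.7 -3.   0.4] turn 0.02
lugs 0.7 [257.8, 187.7, 292.1, 218.9]
lugs 0.61 [0.9, 234.5, 11.5, 256.0]
rotor 0.75 [223.3, 161.9, 324.8, 245.7]
stand 0.7 [1.0, 179.2, 79.1, 270.1]
stand 0.66 [218.1, 134.2, 331.2, 238.4]
```

View pics/w1.png

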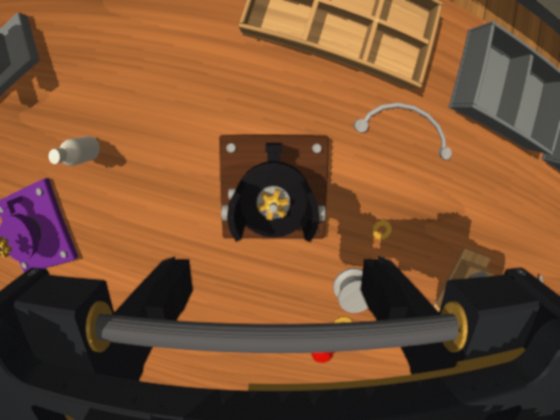

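```bash
cat >> h.py <<'E'
def up(s,x0,x1,y0,y1,k): return cv2.resize(s["img"][y0:y1,x0:x1,::-1],None,fx=k,fy=k,interpolation=cv2.INTER_CUBIC)
E
python3 - <<'E'
from h import *
s=pickle.load(open("pics/w1.pkl","rb"))
W=cloud(s)
q=W[150:250,210:340].reshape(-1,3)
for lo,hi in[(.072,.077),(.10,.128),(.125,.133),(.088,.095),(.096,.105),(.012,.018)]:
    p=q[(q[:,2]>lo)&(q[:,2]<hi)]; print(lo,len(p),np.round(p.min(0),3),np.round(p.max(0),3),np.round(p.mean(0),4))
p=W[120:250,200:350].reshape(-1,3);p=p[(p[:,2]>.010)&(p[:,2]<.02)];print(cv2.minAreaRect(p[:,:2].astype(np.float32)))
cv2.imwrite("pics/c1.png",up(s,240,310,170,236,9))
E
```

```text
0.072 3206 [0.589 0.114 0.072] [0.668 0.187 0.077] [0.6298 0.1498 0.0744]
0.1 809 [0.598 0.104 0.1  ] [0.66  0.196 0.128] [0.6277 0.1498 0.1177]
0.125 771 [0.597 0.109 0.125] [0.659 0.19  0.13 ] [0.6284 0.1495 0.1283]
0.088 379 [0.601 0.115 0.088] [0.66  0.187 0.095] [0.6283 0.1495 0.0905]
0.096 185 [0.601 0.115 0.096] [0.66  0.187 0.105] [0.6266 0.149  0.1004]
0.012 3348 [0.55  0.072 0.012] [0.691 0.224 0.018] [0.6384 0.1519 0.0145]
((0.6279995441436768, 0.14978380501270294), (0.12995678186416626, 0.13072152435779572), 15.695771217346191)
```

View pics/c1.png

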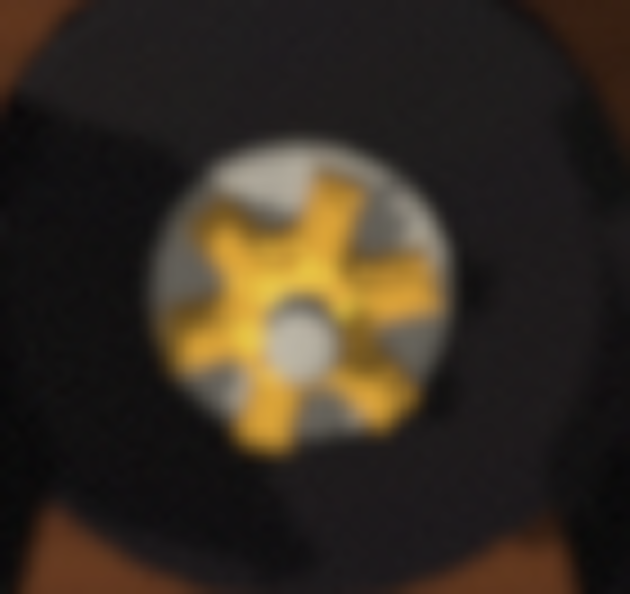

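```bash
cat >> h.py <<'E'
from scipy.optimize import minimize
def nut_poly(cx,cy,yaw,r=15,z=.0885):
    # outline of star top
    pts=[]
    hw=2.75
    for k in range(6):
        a=yaw+k*np.pi/3; c,s=np.cos(a),np.sin(a)
        b=np.sqrt(8.5**2-hw**2)
        for (u,v) in [(b,-hw),(r,-hw),(r,hw),(b,hw)]:
            pts.append([cx+(u*c-v*s)/1000,cy+(u*s+v*c)/1000,z])
    return np.array(pts)
def fit_nut(s,c0,half=28,show=None):
    u0,v0=np.round(proj(s,[c0[0],c0[1],.088])[0]).astype(int)
    img=s["img"][v0-half:v0+half,u0-half:u0+half].astype(float)
    hsv=cv2.cvtColor(img.astype(np.uint8),cv2.COLOR_RGB2HSV)
    Y=((hsv[...,0]>14)&(hsv[...,0]<34)&(hsv[...,1]>110)&(hsv[...,2]>70)).astype(np.float32)
    S=8
    Yb=cv2.resize(Y,None,fx=S,fy=S,interpolation=cv2.INTER_LINEAR)
    def mask(x):
        m=np.zeros(Yb.shape,np.uint8)
        for z,r in((.091-.003,15),(.091,14),(.083,15)):
            P=proj(s,nut_poly(x[0],x[1],x[2],r=r,z=z))-[u0-half,v0-half]
            cv2.fillPoly(m,[np.round((P+.5)*S).astype(np.int32)],1)
        sh=proj(s,[[x[0],x[1],.101]])[0]
        # shaft: mask line from base to top
        return m
    base=proj(s,[[c0[0],c0[1],.091],[c0[0],c0[1],.101]])-[u0-half,v0-half]
    w=np.ones(Yb.shape,np.float32); f=K(s)
    px=np.linalg.norm(np.diff(proj(s,[[c0[0],c0[1],.091],[c0[0]+.004,c0[1],.091]]),axis=0))
    cv2.line(w,tuple(int(a) for a in (base[0]+.5)*S),tuple(int(a) for a in (base[1]+.5)*S),0,int(2.4*px*S))
    def cost(x): return float((w*np.abs(Yb-mask(x))).sum()/S/S)
    best=None
    for y in np.radians(np.arange(0,60,5)):
        r=min(((cost((c0[0]+a,c0[1]+b,y)),a,b) for a in np.arange(-.006,.0061,.002) for b in np.arange(-.006,.0061,.002)))
        if best is None or r[0]<best[0]: best=(r[0],c0[0]+r[1],c0[1]+r[2],y)
    x0=np.array(best[1:])
    r=minimize(cost,x0,method="Nelder-Mead",options=dict(initial_simplex=np.array([x0,x0+[.002,0,0],x0+[0,.002,0],x0+[0,0,.08]]),xatol=1e-5,fatol=1e-3))
    x=r.x
    if show:
        im=cv2.resize(s["img"][v0-half:v0+half,u0-half:u0+half,::-1],None,fx=S,fy=S,interpolation=cv2.INTER_CUBIC)
        P=proj(s,nut_poly(*x))-[u0-half,v0-half]
        cv2.polylines(im,[np.round((P+.5)*S).astype(np.int32)],True,(0,0,255),1)
        yy=cv2.cvtColor((Yb*255).astype(np.uint8),cv2.COLOR_GRAY2BGR)
        cv2.imwrite(show,np.hstack([im,yy])[:600,:800] if half>25 else np.hstack([im,yy]))
    return x,r.fun,Y.sum()
E
python3 - <<'E'
from h import *
s=pickle.load(open("pics/w1.pkl","rb"))
x,f,n=fit_nut(s,(.628,.1497),half=24,show="pics/c2.png"); print(x[:2],np.degrees(x[2])%60,f,n)
s=pickle.load(open("pics/top0.pkl","rb"));x,f,n=fit_nut(s,(.628,.1497),half=24); print(x[:2],np.degrees(x[2])%60,f,n)
s=pickle.load(open("pics/scene0.pkl","rb"));x,f,n=fit_nut(s,(.628,.1497),half=24); print(x[:2],np.degrees(x[2])%60,f,n)
E
```

```text
[0.62799188 0.14956046] 59.91998978990164 71.5997314453125 490.0
[0.62837014 0.14870547] 59.16091021523721 27.294677734375 79.0
[0.63117067 0.15048443] 57.42448525404853 24.1763916015625 81.0
```

View pics/c2.png

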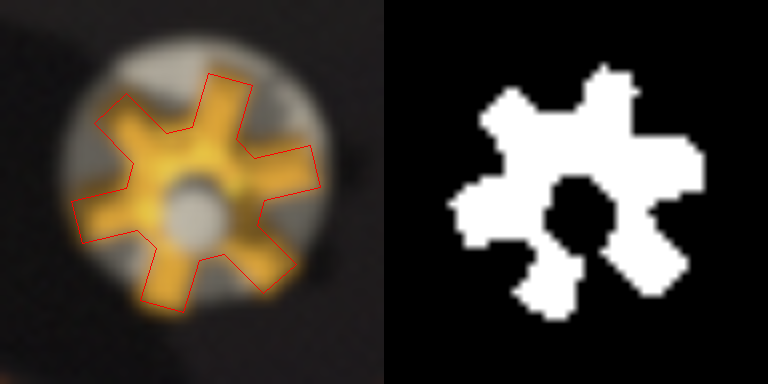

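```bash
python3 - <<'E'
from h import *
rows([.50,-.165,.24],-3,9)
E
```

```text
now [0.6326 0.1563 0.2495] yaw 16.99 tilt [-0.0012  0.0014] dist mm [-132.6 -321.3   -9.5] turn 0.349
{"dx":-24.5,"dy":29.8,"dz":1.1,"turn":0.0388},{"dx":-23.4,"dy":30.8,"dz":1.1,"turn":0.0388},{"dx":-22.1,"dy":31.7,"dz":1.1,"turn":0.0388},{"dx":-20.9,"dy":32.5,"dz":1.1,"turn":0.0388},{"dx":-19.6,"dy":33.2,"dz":1.1,"turn":0.0388},{"dx":-18.3,"dy":34,"dz":1.1,"turn":0.0388},{"dx":-17,"dy":34.7,"dz":1.1,"turn":0.0388},{"dx":-15.6,"dy":35.4,"dz":1.1,"turn":0.0388},{"dx":-14.2,"dy":35.9,"dz":1.1,"turn":0.0388}
```

send_rows([
  {"grip":1,"dx":-24.5,"dy":30,"dz":1,"turn":0.039},
  {"grip":1,"dx":-23.5,"dy":31,"dz":1,"turn":0.039},
  {"grip":1,"dx":-22,"dy":31.5,"dz":1,"turn":0.039},
  {"grip":1,"dx":-21,"dy":32.5,"dz":1,"turn":0.039},
  {"grip":1,"dx":-19.5,"dy":33,"dz":1,"turn":0.039},
  {"grip":1,"dx":-18.5,"dy":34,"dz":1,"turn":0.039},
  {"grip":1,"dx":-17,"dy":34.5,"dz":1,"turn":0.039},
  {"grip":1,"dx":-15.5,"dy":35.5,"dz":1,"turn":0.039},
  {"grip":1,"dx":-14,"dy":36,"dz":1,"turn":0.039},
  {"grip":1,"dx":0,"dy":0,"dz":0,"turn":0},
  {"grip":1,"dx":0,"dy":0,"dz":0,"turn":0},
])

```text
clock: 4.05
tool_pos: [0.4998, -0.1654, 0.2409]
eef_rot: [1.0, -0.028, 0.0, -0.001]
contact_force: [0.3, 0.5, 0.2]
opening: 0.997
```

```bash
python3 - <<'E'
from h import *
s=snap("wrist","w2"); plan([.50,-.165,.24],np.radians(-3))
for t in ["wrench","rest"]:
    rs=regions_of(s,t); pickle.dump(rs,open(f"pics/w2_{t}.pkl","wb"))
    for r in rs[:2]: print(t,r["score"],r["extent"])
print(get_state()["tool_pos"],get_state()["q"],get_state()["clock"])
E
```

```text
now [ 0.5003 -0.1643  0.2407] yaw -3.11 tilt [0.0004 0.0018] dist mm [-0.3 -0.7 -0.7] turn -0.002
wrench 0.91 [258.6, 90.9, 298.1, 259.9]
wrench 0.82 [349.2, 263.0, 436.0, 317.4]
rest 0.92 [254.7, 76.7, 306.3, 247.7]
[ 0.50069534 -0.16391044  0.24061033] [-0.08282114  0.61040761  0.5187837   1.8802992  -0.42645277  0.76233359
 -0.9515276 ] 4.2
```

View pics/w2.png

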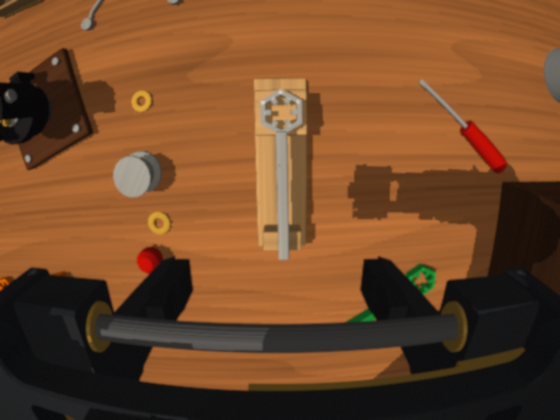

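The close view shows the grey wrench on the pale rest, with its ring at (282,111) and tail at (283,258). The green decoy is at (420,280), well clear.

```bash
cat >> h.py <<'E'
def wr_polys(x,y,yaw,z0):
    def T(a,z): 
        a=np.array(a)/1000; c,s=np.cos(yaw),np.sin(yaw)
        return np.column_stack([x+a[:,0]*c-a[:,1]*s,y+a[:,0]*s+a[:,1]*c,np.full(len(a),z0+z)])
    return T
def ring_pts(off):  # hex outer with corner at off deg + tooth inner
    out=[(24.8*np.cos(np.radians(off+60*k)),24.8*np.sin(np.radians(off+60*k))) for k in range(6)]
    inn=[]
    for k in range(6):
        a=np.radians(30+60*k); c,s=np.cos(a),np.sin(a); b=np.sqrt(16**2-2.5**2)
        for u,v in [(b,-2.5),(10.2,-2.5),(10.2,2.5),(b,2.5)]: inn.append((u*c-v*s,u*s+v*c))
    return out,inn
HAND=[(-162,-6),(-20,-6),(-20,6),(-162,6)]
E
python3 - <<'E'
from h import *
s=pickle.load(open("pics/w2.pkl","rb")); W=cloud(s)
rs=pickle.load(open("pics/w2_wrench.pkl","rb")); m=rs[0]["pixels"]
p=W[m]; p=p[(p[:,2]>.052)&(p[:,2]<.06)]
print(len(p),np.round(p.min(0),4),np.round(p.max(0),4),np.median(p[:,2]))
h=p[p[:,0]<.565]; L=cv2.fitLine(h[:,:2].astype(np.float32),cv2.DIST_HUBER,0,.001,.001).ravel(); print("handle line",np.degrees(np.arctan2(L[1],L[0])),L)
r=W[m]; r=r[(r[:,2]>.044)&(r[:,2]<.052)]; print("ring",len(r),r.min(0),r.max(0),r.mean(0))
r=pickle.load(open("pics/w2_rest.pkl","rb"))[0]["pixels"]
q=W[70:270,240:320].reshape(-1,3); q=q[(q[:,2]>.031)&(q[:,2]<.038)]; print("rest tops",cv2.minAreaRect(q[:,:2].astype(np.float32)))
# mask fit using color: grey low saturation & region
def sil(x):
    T=wr_polys(x[0],x[1],x[2],.035); S=6
    M=np.zeros((200*S,90*S),np.uint8); o=np.array([240,75])
    out,inn=ring_pts(0)
    for pts,z in [(out,.014),(out,0),(HAND,.020),(HAND,.0)]:
        cv2.fillPoly(M,[np.round((proj(s,T(pts,z))-o+.5)*S).astype(np.int32)],1)
    a=np.zeros_like(M);cv2.fillPoly(a,[np.round((proj(s,T(inn,.014))-o+.5)*S).astype(np.int32)],1)
    b=np.zeros_like(M);cv2.fillPoly(b,[np.round((proj(s,T(inn,0))-o+.5)*S).astype(np.int32)],1)
    M[(a&b)>0]=0
    return M
hsv=cv2.cvtColor(s["img"],cv2.COLOR_RGB2HSV)
g=((hsv[...,1]<60)).astype(np.float32)[75:275,240:330]
G=cv2.resize(g,None,fx=6,fy=6,interpolation=cv2.INTER_LINEAR)
x0=np.array([.5865,-.166,0.0])
c=lambda x: float(np.abs(G-sil(x)).sum()/36)
best=min(((c((x0[0]+a,x0[1]+b,y)),x0[0]+a,x0[1]+b,y) for a in np.arange(-.012,.0121,.003) for b in np.arange(-.009,.0091,.003) for y in np.radians([-6,-4,-2,0,2])))
x0=np.array(best[1:]); r=minimize(c,x0,method="Nelder-Mead",options=dict(initial_simplex=np.array([x0,x0+[.003,0,0],x0+[0,.003,0],x0+[0,0,.04]]),xatol=1e-5,fatol=1e-3))
print(best,r.x,np.degrees(r.x[2]),r.fun,g.sum())
im=up(s,240,330,75,275,4); 
M=cv2.resize(sil(r.x),(360,800)); cs,_=cv2.findContours(M,cv2.RETR_CCOMP,cv2.CHAIN_APPROX_NONE); cv2.drawContours(im,cs,-1,(0,0,255),1)
gg=cv2.cvtColor((cv2.resize(G,(360,800))*255).astype(np.uint8),cv2.COLOR_GRAY2BGR)
cv2.imwrite("pics/c3.png",cv2.resize(np.hstack([im,gg]),None,fx=.74,fy=.74))
E
```

```text
1411 [ 0.4205 -0.1789  0.052 ] [ 0.5614 -0.1637  0.0571] 0.05425879066658059
handle line -1.7577688 [ 0.9995294  -0.03067404  0.49443755 -0.17139265]
ring 768 [ 0.42790727 -0.19548674  0.04403407] [ 0.6041647  -0.15243135  0.05197397] [ 0.58107036 -0.17408719  0.04845162]
rest tops ((0.5152286291122437, -0.17035897076129913), (0.05592399090528488, 0.1829514503479004), 87.1114730834961)
(605.3552856445312, np.float64(0.5805), np.float64(-0.17500000000000002), np.float64(-0.03490658503988659)) [ 0.58148579 -0.1741247  -0.03425716] -1.9627909152414886 474.40972900390625 1996.0
```

View pics/c3.png

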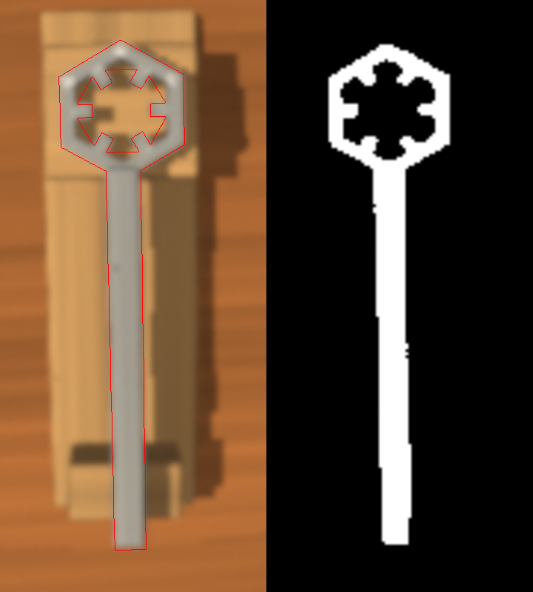

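send_rows([
  {"grip":1,"dx":-4,"dy":4,"dz":30,"turn":-0.021},
  {"grip":1,"dx":-4.7,"dy":3.7,"dz":40,"turn":0},
  {"grip":1,"dx":0,"dy":0,"dz":40,"turn":0},
  {"grip":1,"dx":0,"dy":0,"dz":40,"turn":0},
  {"grip":1,"dx":0,"dy":0,"dz":30,"turn":0},
  {"grip":1,"dx":0,"dy":0,"dz":20,"turn":0},
  {"grip":1,"dx":0,"dy":0,"dz":14.5,"turn":0},
  {"grip":1,"dx":0,"dy":0,"dz":0,"turn":0},
  {"grip":1,"dx":0,"dy":0,"dz":0,"turn":0},
])

```text
clock: 5.1
tool_pos: [0.4914, -0.1724, 0.0263]
eef_rot: [1.0, -0.017, 0.0, -0.0]
contact_force: [0.7, -0.1, -0.0]
opening: 1.004
```

```bash
python3 - <<'E'
from h import *
for i in range(3): plan([.4916,-.1711,.026],np.radians(-1.9))
s=snap("wrist","w3");plan([.4916,-.1711,.026],np.radians(-1.9))
E
```

```text
now [ 0.4914 -0.1724  0.0263] yaw -1.97 tilt [0.0002 0.0007] dist mm [ 0.2  1.3 -0.3] turn -0.001
now [ 0.4914 -0.1724  0.0263] yaw -1.97 tilt [0.0002 0.0007] dist mm [ 0.2  1.3 -0.3] turn -0.001
now [ 0.4914 -0.1724  0.0263] yaw -1.97 tilt [0.0002 0.0007] dist mm [ 0.2  1.3 -0.3] turn -0.001
now [ 0.4916 -0.1729  0.0267] yaw -1.99 tilt [0.001 0.   ] dist mm [-0.   1.8 -0.7] turn -0.002
```

View pics/w3.png

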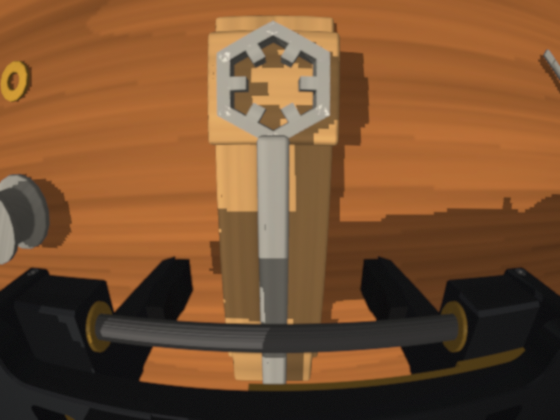

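send_rows([
  {"grip":1,"dx":0,"dy":-1.3,"dz":0,"turn":0},
  {"grip":0,"dx":0,"dy":0,"dz":0,"turn":0},
  {"grip":0,"dx":0,"dy":0,"dz":0,"turn":0},
  {"grip":0,"dx":0,"dy":0,"dz":0,"turn":0},
  {"grip":0,"dx":0,"dy":0,"dz":0,"turn":0},
  {"grip":0,"dx":0,"dy":0,"dz":0,"turn":0},
  {"grip":0,"dx":0,"dy":0,"dz":0,"turn":0},
], force=55)

```text
clock: 5.85
tool_pos: [0.4909, -0.1722, 0.0262]
eef_rot: [1.0, -0.018, -0.0, -0.0]
contact_force: [-0.2, 1.0, -0.1]
opening: 0.478
```

send_rows([
  {"grip":0,"dx":0,"dy":0,"dz":0,"turn":0},
  {"grip":0,"dx":0,"dy":0,"dz":0,"turn":0},
  {"grip":0,"dx":0,"dy":0,"dz":0,"turn":0},
  {"grip":0,"dx":0,"dy":0,"dz":0,"turn":0},
  {"grip":0,"dx":0,"dy":0,"dz":0,"turn":0},
  {"grip":0,"dx":0,"dy":0,"dz":0,"turn":0},
  {"grip":0,"dx":0,"dy":0,"dz":0,"turn":0},
])

```text
clock: 6.55
tool_pos: [0.4909, -0.1721, 0.0262]
eef_rot: [1.0, -0.018, -0.0, -0.0]
contact_force: [-0.8, -0.2, -0.0]
opening: 0.123
```

```bash
python3 - <<'E'
from h import *
s=snap("wrist","w4");st=get_state();plan([.4916,-.1711,.026],np.radians(-1.9)); print(st["opening"],st["contact_force"],st["moment"])
E
```

```text
now [ 0.4909 -0.1721  0.0262] yaw -2.07 tilt [-0.0001  0.0002] dist mm [ 0.7  1.  -0.2] turn -0.003
0.12472894377544994 [0.20480925 0.89297209 0.43028918] [0.06149987 0.16460255 0.07215854]
```

View pics/w4.png

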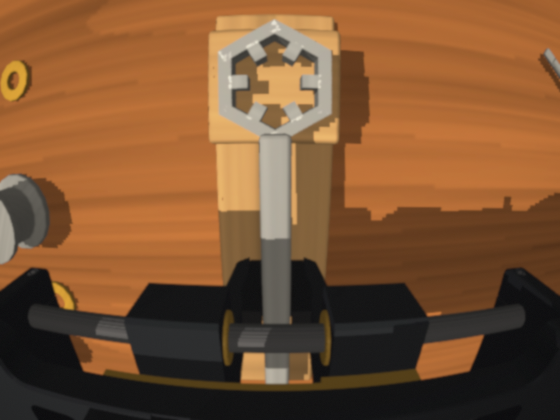

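send_rows([
  {"grip":0,"dx":0,"dy":0,"dz":-10,"turn":0},
  {"grip":0,"dx":0,"dy":0,"dz":-25,"turn":0},
  {"grip":0,"dx":0,"dy":0,"dz":-35,"turn":0},
  {"grip":0,"dx":0,"dy":0,"dz":-35,"turn":0},
  {"grip":0,"dx":0,"dy":0,"dz":-15,"turn":0},
  {"grip":0,"dx":4,"dy":-30,"dz":0,"turn":-0.035},
  {"grip":0,"dx":5,"dy":-40,"dz":0,"turn":0},
  {"grip":0,"dx":6,"dy":-40,"dz":0,"turn":0},
  {"grip":0,"dx":6,"dy":-40,"dz":0,"turn":0},
  {"grip":0,"dx":6,"dy":-40,"dz":0,"turn":0},
  {"grip":0,"dx":6,"dy":-40,"dz":0,"turn":0},
  {"grip":0,"dx":6,"dy":-40,"dz":0,"turn":0},
  {"grip":0,"dx":4,"dy":-30,"dz":0,"turn":0},
  {"grip":0,"dx":4,"dy":-22,"dz":0,"turn":0},
  {"grip":0,"dx":0,"dy":0,"dz":0,"turn":0},
  {"grip":0,"dx":0,"dy":0,"dz":0,"turn":0},
  {"grip":0,"dx":0,"dy":0,"dz":0,"turn":0},
])

```text
clock: 8.3
tool_pos: [0.539, 0.1478, 0.1466]
eef_rot: [1.0, -0.002, -0.0, 0.0]
contact_force: [-0.5, 0.2, -1.6]
opening: 0.126
```

```bash
python3 - <<'E'
from h import *
s=snap("wrist","w5");st=get_state();plan([.538,.1496,.142],0); print(st["opening"],st["contact_force"],st["moment"],st["q"])
t=snap("top","t5")
E
```

```text
now [0.5391 0.1477 0.1465] yaw -0.23 tilt [-0.0002 -0.0009] dist mm [-1.1  1.9 -4.5] turn -0.004
0.13082995889922103 [-0.44820723 -0.94215282 -2.20293456] [-0.00285571  0.2024405   0.01838449] [-0.63698226  0.79612214  0.50477867  1.87306105 -0.6210061   0.63440519
 -1.32012031]
```

View pics/w5.png

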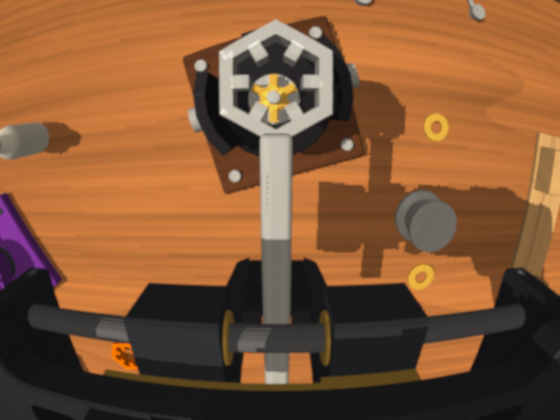

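```bash
cat >> h.py <<'E'
def fit_ring(s,st,z_under=None,show=None,x0=(90,0,0),vis_handle=100):
    """fit wrench ring centre in tool frame (mm) and relative yaw; s from same moment as st. uses bright grey mask of ring"""
    R=Ro.from_quat(st["eef_rot"]).as_matrix(); ty=np.arctan2(R[1,0],R[0,0]); p=st["tool_pos"]
    z0=p[2]+.009 if z_under is None else z_under
    def pose(x):
        w=p+R@np.array([x[0]/1000,x[1]/1000,0]); return w[0],w[1],ty+x[2]
    S=4; a,b,c,d=200,355,5,200; o=np.array([a,c])
    hsv=cv2.cvtColor(s["img"],cv2.COLOR_RGB2HSV)
    g=((hsv[...,1]<60)&(hsv[...,2]>95)).astype(np.float32)[c:d,a:b]
    n,lab=cv2.connectedComponents((g>0).astype(np.uint8))
    ctr=lab[150-c,275-a] if lab[150-c,275-a] else np.argmax(np.bincount(lab[lab>0]))
    g=(lab==ctr).astype(np.float32)
    G=cv2.resize(g,None,fx=S,fy=S,interpolation=cv2.INTER_LINEAR)
    def sil(x):
        X,Y,yw=pose(x); T=wr_polys(X,Y,yw,z0); M=np.zeros(G.shape,np.uint8); out,inn=ring_pts(0)
        f=lambda pts,z:[np.round((proj(s,T(pts,z))-o+.5)*S).astype(np.int32)]
        for pts,z in [(out,.014),(HAND,.020)]: cv2.fillPoly(M,f(pts,z),1)
        A=np.zeros_like(M);cv2.fillPoly(A,f(inn,.014),1); M[A>0]=0
        return M
    cost=lambda x: float(np.abs(G-sil(x)).sum()/S/S)
    x0=np.array(x0,float)
    best=min((cost(x0+[i,j,k]),i,j,k) for i in (-4,-2,0,2,4) for j in (-4,-2,0,2,4) for k in (-.04,-.02,0,.02,.04))
    x0=x0+np.array(best[1:])
    r=minimize(cost,x0,method="Nelder-Mead",options=dict(initial_simplex=np.array([x0,x0+[2,0,0],x0+[0,2,0],x0+[0,0,.04]]),xatol=1e-3,fatol=1e-3))
    if show:
        im=up(s,a,b,c,d,4); cs,_=cv2.findContours(cv2.resize(sil(r.x),im.shape[1::-1]),cv2.RETR_CCOMP,cv2.CHAIN_APPROX_NONE); cv2.drawContours(im,cs,-1,(0,0,255),1)
        P=proj(s,nut_poly(show[1][0],show[1][1],show[1][2])); cv2.polylines(im,[np.round((P-o+.5)*4).astype(np.int32)],True,(255,0,0),1)
        cv2.imwrite(show[0],im[:,:])
    return r.x,pose(r.x),r.fun,g.sum()
E
python3 - <<'E'
from h import *
s=pickle.load(open("pics/w5.pkl","rb")); st=get_state()
x,po,f,n=fit_ring(s,st,show=("pics/c5.png",(.628,.1496,0))); print(x,po,np.degrees(po[2]),f,n)
E
```

```text
[ 9.05451376e+01 -5.65085035e-01  1.06678221e-03] (np.float64(0.6297531216189323), np.float64(0.14804666038506947), np.float64(-0.0028412986441891932)) -0.16279442064828376 1590.853515625 8701.0
```

View pics/c5.png

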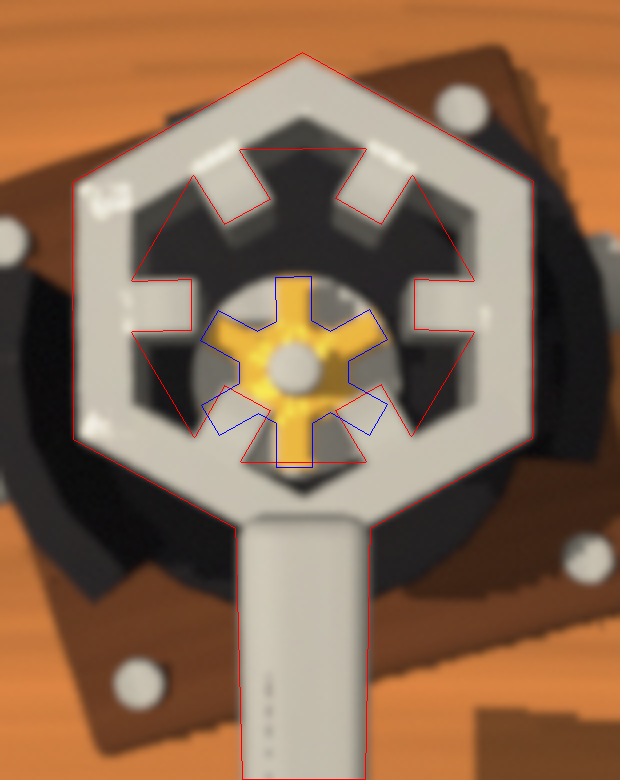

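send_rows([
  {"grip":0,"dx":-1.8,"dy":-1.6,"dz":5,"turn":-0.003},
  {"grip":0,"dx":0,"dy":0,"dz":20,"turn":0},
  {"grip":0,"dx":0,"dy":0,"dz":18,"turn":0},
  {"grip":0,"dx":0,"dy":0,"dz":10,"turn":0},
  {"grip":0,"dx":0,"dy":0,"dz":5,"turn":0},
  {"grip":0,"dx":0,"dy":0,"dz":3,"turn":0},
  {"grip":0,"dx":0,"dy":0,"dz":0,"turn":0},
  {"grip":0,"dx":0,"dy":0,"dz":0,"turn":0},
  {"grip":0,"dx":0,"dy":0,"dz":0,"turn":0},
])

```text
clock: 9.3
tool_pos: [0.5379, 0.1513, 0.0857]
eef_rot: [1.0, 0.001, 0.001, -0.0]
contact_force: [-0.7, 0.9, -1.4]
opening: 0.13
```

```bash
cat >> h.py <<'E'
def look(tag,nut,fit=True):
    s=snap("wrist",tag); st=get_state(); R=Ro.from_quat(st["eef_rot"]).as_matrix()
    w=st["tool_pos"]+R@np.array([.0905,-.0006,0]); ty=np.arctan2(R[1,0],R[0,0])
    print("clock",st["clock"],"ring kin",np.round(w[:2],4),"yaw",np.round(np.degrees(ty),2),"under",round(st["tool_pos"][2]+.009,4),"err mm",np.round((w[:2]-nut[:2])*1000,1))
    F=st["contact_force"];M=st["moment"]; r=st["tool_pos"]-np.array([nut[0],nut[1],0])
    print("F",np.round(F,2),"M",np.round(M,3),"tz about nut",round(r[0]*F[1]-r[1]*F[0]+M[2],3),"open",round(st["opening"],3),"q7",np.round(st["q"][[4,6]],2))
    if fit:
        x,po,f,n=fit_ring(s,st,show=(f"pics/{tag}c.png",nut)); print("ring img",np.round(x,3),np.round(po,4),round(np.degrees(po[2]),2),round(f))
E
python3 - <<'E'
from h import *
look("w6",(.628,.1496,0))
E
```

```text
clock 9.35 ring kin [0.6284 0.1521] yaw 0.11 under 0.0947 err mm [0.4 2.5]
F [ 1.17 -0.13 -2.49] M [ 0.007  0.179 -0.024] tz about nut -0.014 open 0.128 q7 [-0.69 -1.26]
ring img [ 9.0818e+01 -5.2900e-01 -1.0000e-03] [6.287e-01 1.520e-01 5.000e-04] 0.03 1643
```

View pics/w6c.png

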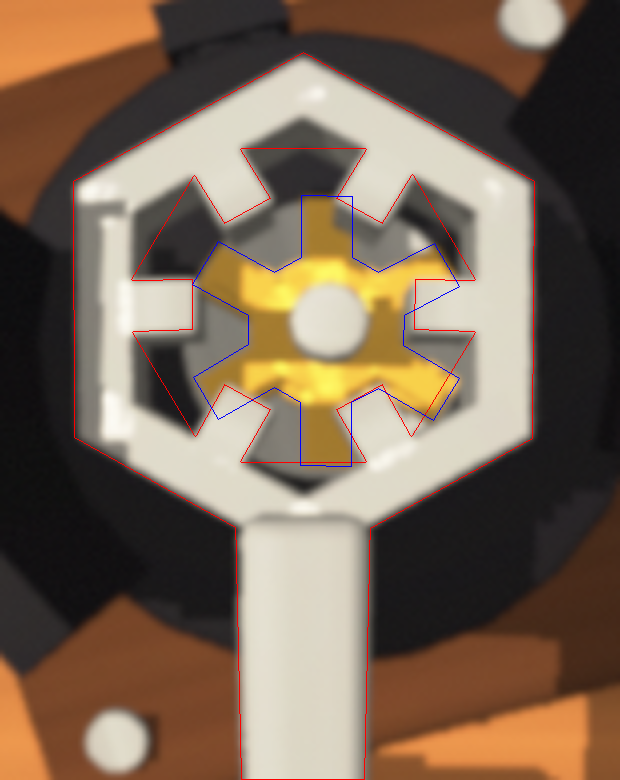

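send_rows([
  {"grip":0,"dx":-0.4,"dy":2.2,"dz":0,"turn":0},
  {"grip":0,"dx":0,"dy":0,"dz":0,"turn":0},
  {"grip":0,"dx":0,"dy":0,"dz":0,"turn":0},
  {"grip":0,"dx":0,"dy":0,"dz":0,"turn":0},
])

```text
clock: 9.75
tool_pos: [0.5371, 0.149, 0.0852]
eef_rot: [1.0, 0.001, 0.0, -0.0]
contact_force: [-0.2, 0.1, -2.0]
opening: 0.127
```

```bash
python3 - <<'E'
from h import *
look("w7",(.628,.1496,0))
E
```

```text
clock 9.8 ring kin [0.6276 0.1498] yaw 0.11 under 0.0942 err mm [-0.4  0.2]
F [ 0.85 -0.17 -1.93] M [-0.016  0.244  0.019] tz about nut 0.034 open 0.129 q7 [-0.69 -1.26]
ring img [ 9.0746e+01 -4.7300e-01 -2.0000e-03] [ 6.279e-01  1.497e-01 -1.000e-04] -0.01 1602
```

View pics/w7c.png

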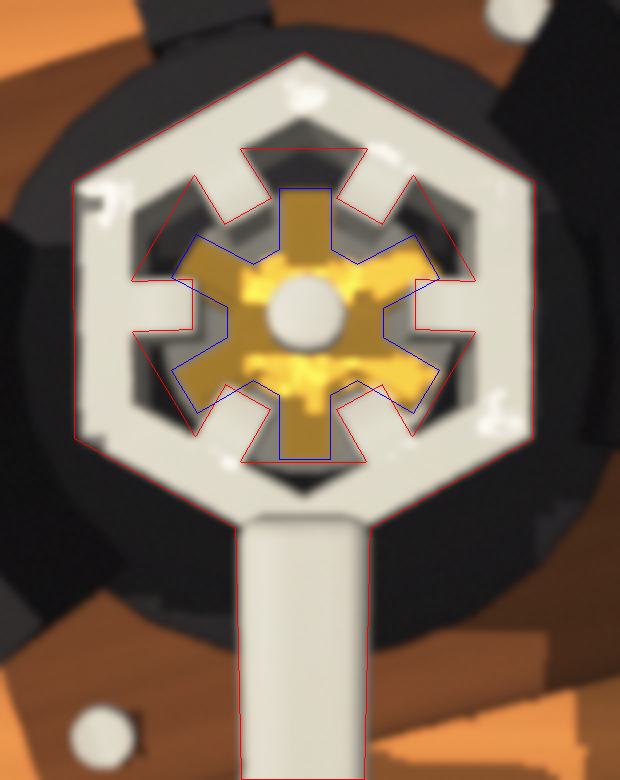

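send_rows([
  {"grip":0,"dx":0.2,"dy":0,"dz":3,"turn":0},
  {"grip":0,"dx":0,"dy":0,"dz":3,"turn":0},
  {"grip":0,"dx":0,"dy":0,"dz":3,"turn":0},
  {"grip":0,"dx":0,"dy":0,"dz":3,"turn":0},
  {"grip":0,"dx":0,"dy":0,"dz":2,"turn":0},
  {"grip":0,"dx":0,"dy":0,"dz":0,"turn":0},
  {"grip":0,"dx":0,"dy":0,"dz":0,"turn":0},
  {"grip":0,"dx":0,"dy":0,"dz":0,"turn":0},
])

```text
clock: 10.6
tool_pos: [0.5373, 0.149, 0.0713]
eef_rot: [1.0, 0.001, -0.0, -0.0]
contact_force: [-0.4, 0.4, -2.4]
opening: 0.124
```

```bash
python3 - <<'E'
from h import *
look("w8",(.628,.1496,0))
E
```

```text
clock 10.65 ring kin [0.6278 0.1497] yaw 0.1 under 0.0803 err mm [-0.2  0.1]
F [ 0.21  0.73 -2.74] M [ 0.027  0.212 -0.021] tz about nut -0.087 open 0.127 q7 [-0.71 -1.24]
ring img [ 9.0821e+01 -3.7100e-01 -6.0000e-03] [ 0.6281  0.1495 -0.0041] -0.23 1434
```

View pics/w8c.png

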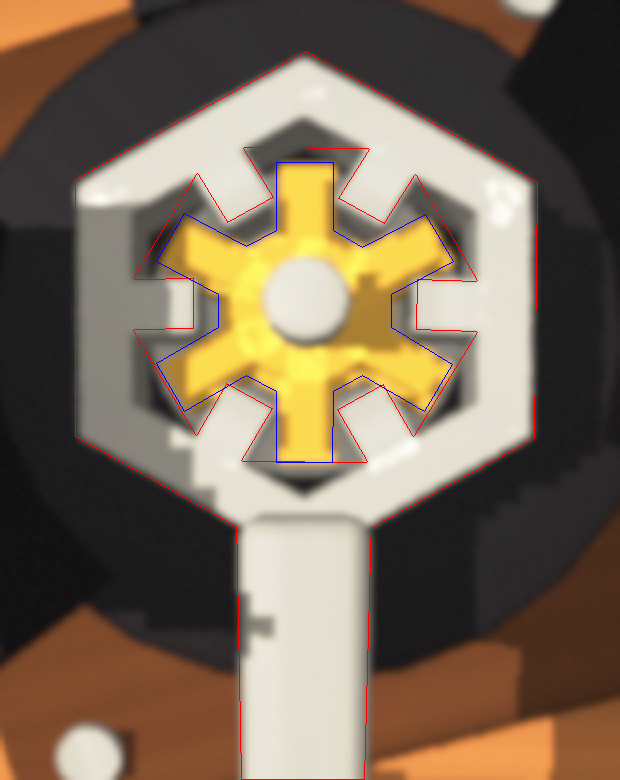

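send_rows([
  {"grip":0,"dx":0.1,"dy":-4.5,"dz":0,"turn":0.05},
  {"grip":0,"dx":0.1,"dy":-4.5,"dz":0,"turn":0.05},
  {"grip":0,"dx":0.1,"dy":-4.5,"dz":0,"turn":0.05},
  {"grip":0,"dx":0.1,"dy":-4.5,"dz":0,"turn":0.05},
])

```text
clock: 11.05
tool_pos: [0.5389, 0.1665, 0.0713]
eef_rot: [0.995, -0.1, -0.0, 0.0]
contact_force: [-1.2, -1.2, -2.2]
opening: 0.128
```

```bash
python3 - <<'E'
from h import *
look("w9",(.628,.1496,np.radians(-5)))
E
```

```text
clock 11.1 ring kin [0.6279 0.1501] yaw -11.52 under 0.0802 err mm [-0.1  0.5]
F [-0.26 -1.68 -1.51] M [-0.472  0.401 -0.057] tz about nut 0.097 open 0.125 q7 [-0.78 -1.41]
ring img [9.0806e+01 1.3900e-01 1.3000e-02] [ 0.628   0.1493 -0.1883] -10.79 1476
```

View pics/w9c.png

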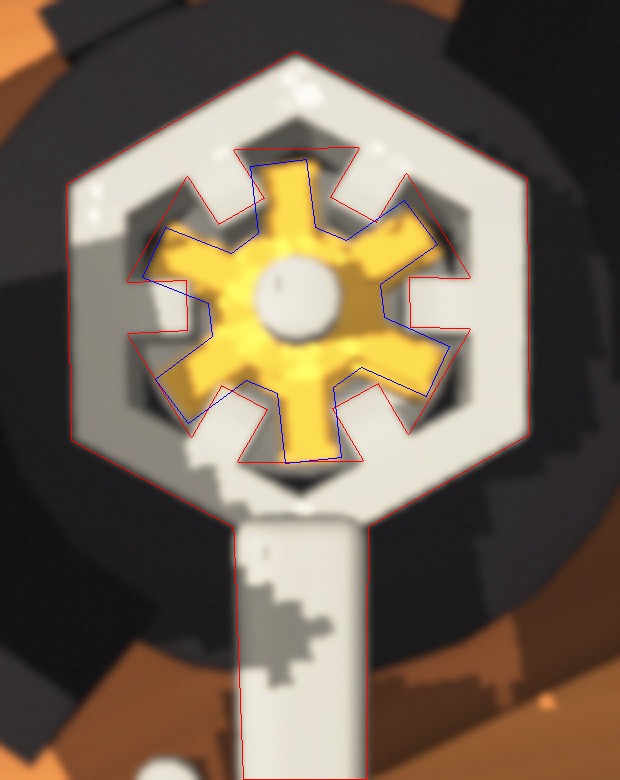

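The nut is following, with about 5° of lag.

send_rows([
  {"grip":0,"dx":0.1,"dy":-4.5,"dz":0,"turn":0.05},
  {"grip":0,"dx":0.1,"dy":-4.5,"dz":0,"turn":0.05},
  {"grip":0,"dx":0.1,"dy":-4.5,"dz":0,"turn":0.05},
  {"grip":0,"dx":0.1,"dy":-4.5,"dz":0,"turn":0.05},
  {"grip":0,"dx":0,"dy":0,"dz":0,"turn":0},
  {"grip":0,"dx":0,"dy":0,"dz":0,"turn":0},
])

```text
clock: 11.7
tool_pos: [0.544, 0.1839, 0.0712]
eef_rot: [0.98, -0.197, -0.0, 0.0]
contact_force: [-0.1, -0.9, -1.9]
opening: 0.126
```

```bash
cat >> h.py <<'E'
def nutyaw_seated(s,c):
    # yellow pixels -> world plane z=.0885 -> angular lug phase
    hsv=cv2.cvtColor(s["img"],cv2.COLOR_RGB2HSV)
    Y=((hsv[...,0]>14)&(hsv[...,0]<34)&(hsv[...,1]>110)&(hsv[...,2]>70))
    v,u=np.nonzero(Y); f=K(s); x=u-s["cx"];y=v-s["cy"]; r=np.hypot(x,y)+1e-9; th=r/f
    d=np.stack([np.sin(th)*x/r,np.sin(th)*y/r,np.cos(th)],-1)@s["R"]; C=-s["R"].T@s["t"]
    P=C+d*((.0895-C[2])/d[:,2])[:,None]; q=P[:,:2]-np.array(c[:2]); rr=np.hypot(*q.T); m=(rr>.0095)&(rr<.0145)
    a=np.arctan2(q[m,1],q[m,0]); return np.degrees(np.angle(np.exp(6j*a).sum()))/6,m.sum(),abs(np.exp(6j*a).mean())
E
python3 - <<'E'
from h import *
for t in ["w8","w9"]: print(t,nutyaw_seated(pickle.load(open(f"pics/{t}.pkl","rb")),(.628,.1496)))
look("w10",(.628,.1496,np.radians(-17)))
print(nutyaw_seated(pickle.load(open("pics/w10.pkl","rb")),(.628,.1496)))
E
```

```text
w8 (np.float64(0.14717879904903955), np.int64(1102), np.float64(0.6851778527046328))
w9 (np.float64(-8.113386580856888), np.int64(1068), np.float64(0.6949639895288374))
clock 11.75 ring kin [0.6278 0.1495] yaw -22.74 under 0.0803 err mm [-0.2 -0.1]
F [-1.12 -0.73 -2.17] M [-0.016  0.293  0.105] tz about nut 0.205 open 0.124 q7 [-0.84 -1.58]
ring img [ 9.0836e+01 -4.5800e-01  1.0000e-02] [ 0.628   0.1493 -0.3869] -22.17 1477
(np.float64(-19.91203710494005), np.int64(1078), np.float64(0.6951534607194964))
```

View pics/w10.png

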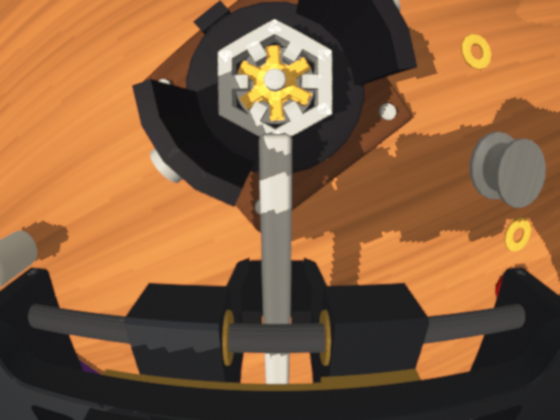

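send_rows([
  {"grip":0,"dx":0.1,"dy":4.3,"dz":0,"turn":-0.048},
  {"grip":0,"dx":0,"dy":0,"dz":-2,"turn":0},
  {"grip":0,"dx":0,"dy":0,"dz":-5,"turn":0},
  {"grip":0,"dx":0,"dy":0,"dz":-7,"turn":0},
  {"grip":0,"dx":0,"dy":0,"dz":-3,"turn":0},
  {"grip":0,"dx":0,"dy":0,"dz":0,"turn":0},
  {"grip":0,"dx":0.8,"dy":12,"dz":0,"turn":-0.1325},
  {"grip":0,"dx":0.8,"dy":12,"dz":0,"turn":-0.1325},
  {"grip":0,"dx":0.8,"dy":12,"dz":0,"turn":-0.1325},
  {"grip":0,"dx":0.8,"dy":12,"dz":0,"turn":-0.1325},
  {"grip":0,"dx":0.8,"dy":12,"dz":0,"turn":-0.1325},
  {"grip":0,"dx":0.8,"dy":12,"dz":0,"turn":-0.1325},
  {"grip":0,"dx":0.8,"dy":12,"dz":0,"turn":-0.1325},
  {"grip":0,"dx":0.8,"dy":12,"dz":0,"turn":-0.1325},
  {"grip":0,"dx":0,"dy":0,"dz":0,"turn":0},
  {"grip":0,"dx":0,"dy":0,"dz":0,"turn":0},
  {"grip":0,"dx":0,"dy":0,"dz":0,"turn":0},
])

```text
clock: 13.45
tool_pos: [0.5585, 0.0907, 0.088]
eef_rot: [0.938, 0.347, -0.0, -0.0]
contact_force: [-0.1, 0.3, -1.2]
opening: 0.128
```

```bash
python3 - <<'E'
from h import *
look("w11",(.628,.1496,np.radians(-19)))
print(nutyaw_seated(pickle.load(open("pics/w11.pkl","rb")),(.628,.1496)))
E
```

```text
clock 13.5 ring kin [0.6268 0.1502] yaw 40.64 under 0.097 err mm [-1.2  0.6]
F [ 0.08  0.75 -1.83] M [-0.092  0.161  0.019] tz about nut -0.028 open 0.131 q7 [-0.4  -0.72]
ring img [ 9.0996e+01 -1.1550e+00  2.0000e-03] [0.6268 0.1509 0.7112] 40.75 1398
(np.float64(-19.20835854166867), np.int64(723), np.float64(0.7320141518971685))
```

View pics/w11c.png

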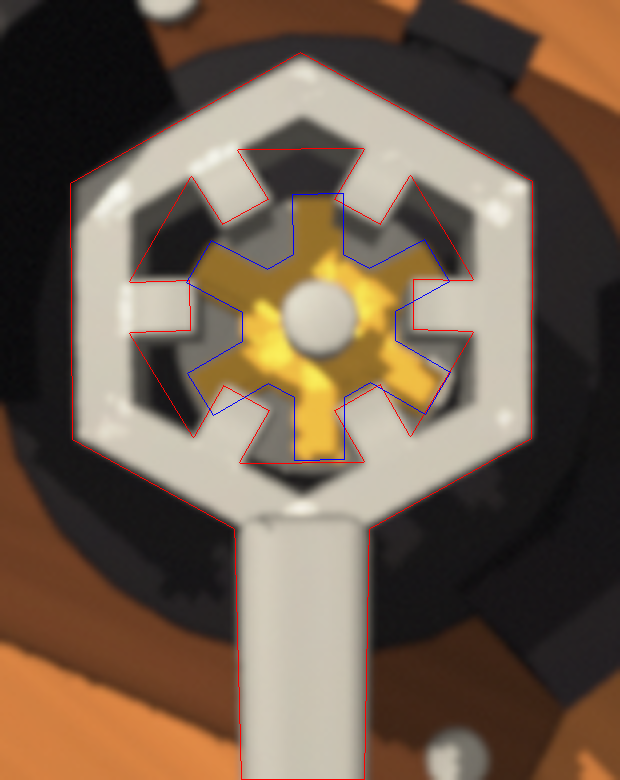

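send_rows([
  {"grip":0,"dx":0.3,"dy":1.3,"dz":0,"turn":0},
  {"grip":0,"dx":0,"dy":0,"dz":1,"turn":0},
  {"grip":0,"dx":0,"dy":0,"dz":1,"turn":0},
  {"grip":0,"dx":0,"dy":0,"dz":1,"turn":0},
])

```text
clock: 13.9
tool_pos: [0.5601, 0.0891, 0.0851]
eef_rot: [0.938, 0.347, -0.0, -0.0]
contact_force: [-0.2, 0.4, -1.7]
opening: 0.131
```

```bash
python3 - <<'E'
from h import *
look("w12",(.628,.1496,np.radians(-19)))
E
```

```text
clock 13.95 ring kin [0.6283 0.1485] yaw 40.67 under 0.0939 err mm [ 0.3 -1.1]
F [-0.07 -0.37 -1.71] M [-0.086  0.178 -0.002] tz about nut 0.019 open 0.127 q7 [-0.4  -0.72]
ring img [91.219 -1.127  0.   ] [0.6285 0.1493 0.7102] 40.69 1532
```

View pics/w12c.png

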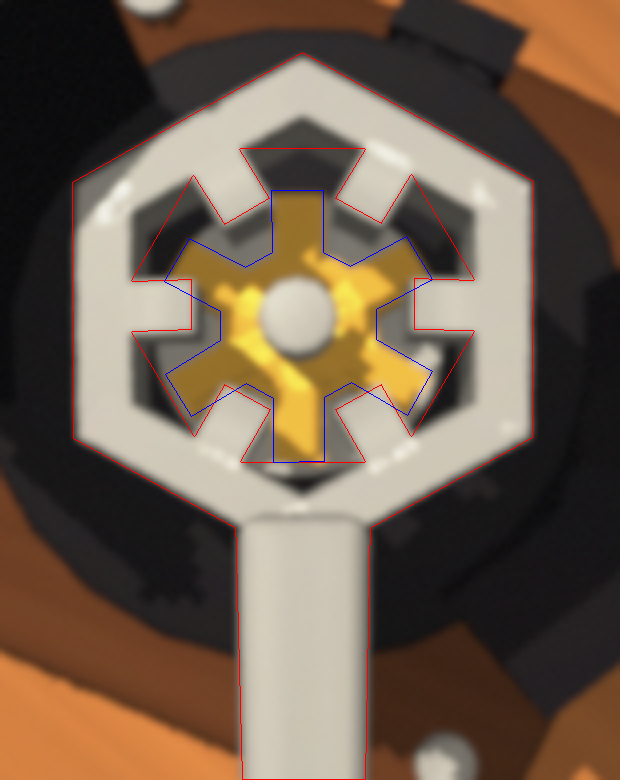

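send_rows([
  {"grip":0,"dx":0,"dy":-0.6,"dz":1,"turn":0},
  {"grip":0,"dx":0,"dy":0,"dz":3,"turn":0},
  {"grip":0,"dx":0,"dy":0,"dz":3,"turn":0},
  {"grip":0,"dx":0,"dy":0,"dz":3,"turn":0},
  {"grip":0,"dx":0,"dy":0,"dz":3,"turn":0},
  {"grip":0,"dx":0,"dy":0,"dz":0.6,"turn":0},
  {"grip":0,"dx":0,"dy":0,"dz":0,"turn":0},
  {"grip":0,"dx":0,"dy":0,"dz":0,"turn":0},
])

```text
clock: 14.75
tool_pos: [0.5598, 0.0894, 0.0716]
eef_rot: [0.938, 0.348, -0.0, -0.0]
contact_force: [0.0, -0.7, -2.2]
opening: 0.127
```

```bash
python3 - <<'E'
from h import *
look("w13",(.628,.1496,np.radians(-19)))
E
```

```text
clock 14.8 ring kin [0.628  0.1488] yaw 40.67 under 0.0806 err mm [-0.  -0.8]
F [-0.31 -0.38 -2.51] M [-0.065  0.212 -0.036] tz about nut -0.029 open 0.126 q7 [-0.41 -0.71]
ring img [91.109 -1.21   0.   ] [0.628  0.1496 0.7098] 40.67 1394
```

View pics/w13c.png

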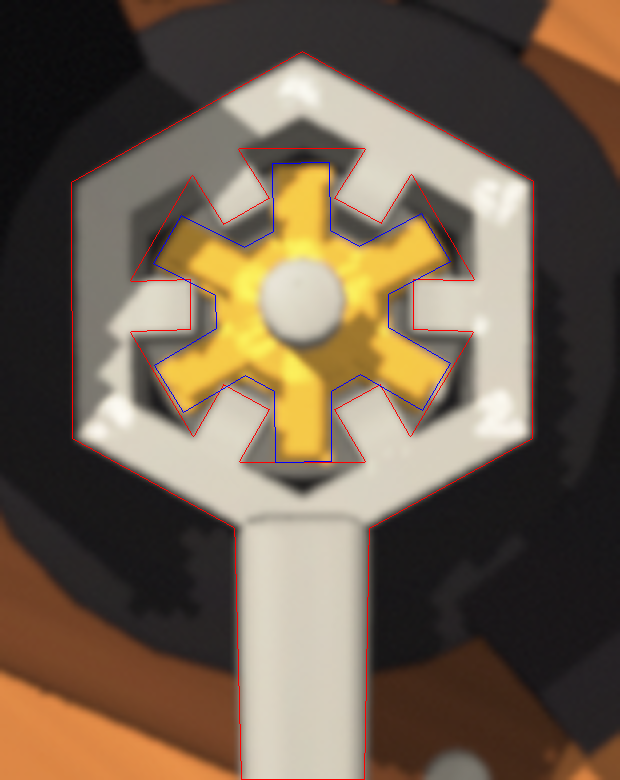

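send_rows([
  {"grip":0,"dx":0.2,"dy":-6.35,"dz":0,"turn":0.07},
  {"grip":0,"dx":0.2,"dy":-6.35,"dz":0,"turn":0.07},
  {"grip":0,"dx":0.2,"dy":-6.35,"dz":0,"turn":0.07},
  {"grip":0,"dx":0.2,"dy":-6.35,"dz":0,"turn":0.07},
  {"grip":0,"dx":0.2,"dy":-6.35,"dz":0,"turn":0.07},
  {"grip":0,"dx":0.2,"dy":-6.35,"dz":0,"turn":0.07},
  {"grip":0,"dx":0.2,"dy":-6.35,"dz":0,"turn":0.07},
])

```text
clock: 15.5
tool_pos: [0.5396, 0.1285, 0.0717]
eef_rot: [0.994, 0.108, -0.0, 0.0]
contact_force: [-1.0, -1.5, -1.7]
opening: 0.125
```

```bash
python3 - <<'E'
from h import *
look("w14",(.628,.1496,np.radians(15)))
print(nutyaw_seated(pickle.load(open("pics/w14.pkl","rb")),(.628,.1496)))
E
```

```text
clock 15.55 ring kin [0.6275 0.1499] yaw 12.37 under 0.0805 err mm [-0.5  0.3]
F [-1.43 -2.65 -2.12] M [-0.685  0.285 -0.079] tz about nut 0.128 open 0.125 q7 [-0.63 -1.07]
ring img [9.0924e+01 2.3000e-02 7.0000e-03] [0.6281 0.1494 0.2227] 12.76 1460
(np.float64(15.848020546437413), np.int64(1074), np.float64(0.6888317514453933))
```

send_rows([
  {"grip":0,"dx":0.2,"dy":-6.35,"dz":0,"turn":0.07},
  {"grip":0,"dx":0.2,"dy":-6.35,"dz":0,"turn":0.07},
  {"grip":0,"dx":0.2,"dy":-6.35,"dz":0,"turn":0.07},
  {"grip":0,"dx":0.2,"dy":-6.35,"dz":0,"turn":0.07},
  {"grip":0,"dx":0.2,"dy":-6.35,"dz":0,"turn":0.07},
  {"grip":0,"dx":0.2,"dy":-6.35,"dz":0,"turn":0.07},
  {"grip":0,"dx":0.2,"dy":-6.35,"dz":0,"turn":0.07},
  {"grip":0,"dx":0.2,"dy":-6.35,"dz":0,"turn":0.07},
  {"grip":0,"dx":0,"dy":0,"dz":0,"turn":0},
])

```text
clock: 16.45
tool_pos: [0.5424, 0.1794, 0.0714]
eef_rot: [0.986, -0.168, -0.0, 0.0]
contact_force: [-2.1, -0.5, -1.1]
opening: 0.124
```

```bash
python3 - <<'E'
from h import *
look("w15",(.628,.1496,np.radians(-17)))
print(nutyaw_seated(pickle.load(open("pics/w15.pkl","rb")),(.628,.1496)))
E
```

```text
clock 16.5 ring kin [0.6278 0.1495] yaw -19.32 under 0.0804 err mm [-0.2 -0.1]
F [-1.8   0.07 -1.98] M [0.036 0.48  0.032] tz about nut 0.079 open 0.129 q7 [-0.83 -1.52]
ring img [ 9.0826e+01 -5.1500e-01  3.0000e-03] [ 0.6281  0.1493 -0.3338] -19.13 1468
(np.float64(-16.954768653316936), np.int64(1083), np.float64(0.69319535697022))
```

send_rows([
  {"grip":0,"dx":0.1,"dy":4.3,"dz":0,"turn":-0.048},
  {"grip":0,"dx":0,"dy":0,"dz":-2,"turn":0},
  {"grip":0,"dx":0,"dy":0,"dz":-5,"turn":0},
  {"grip":0,"dx":0,"dy":0,"dz":-6,"turn":0},
  {"grip":0,"dx":0,"dy":0,"dz":-2,"turn":0},
  {"grip":0,"dx":0,"dy":0,"dz":0,"turn":0},
  {"grip":0,"dx":0.8,"dy":11.9,"dz":0,"turn":-0.131},
  {"grip":0,"dx":0.8,"dy":11.9,"dz":0,"turn":-0.131},
  {"grip":0,"dx":0.8,"dy":11.9,"dz":0,"turn":-0.131},
  {"grip":0,"dx":0.8,"dy":11.9,"dz":0,"turn":-0.131},
  {"grip":0,"dx":0.8,"dy":11.9,"dz":0,"turn":-0.131},
  {"grip":0,"dx":0.8,"dy":11.9,"dz":0,"turn":-0.131},
  {"grip":0,"dx":0.8,"dy":11.9,"dz":0,"turn":-0.131},
  {"grip":0,"dx":0.8,"dy":11.9,"dz":0,"turn":-0.131},
  {"grip":0,"dx":0.3,"dy":0.8,"dz":0,"turn":0},
  {"grip":0,"dx":0,"dy":0,"dz":0,"turn":0},
  {"grip":0,"dx":0,"dy":0,"dz":0,"turn":0},
])

```text
clock: 18.2
tool_pos: [0.5627, 0.0865, 0.0864]
eef_rot: [0.93, 0.368, -0.0, -0.0]
contact_force: [0.6, 0.1, -1.6]
opening: 0.128
```

```bash
python3 - <<'E'
from h import *
look("w16",(.628,.1496,np.radians(-17)))
print(nutyaw_seated(pickle.load(open("pics/w16.pkl","rb")),(.628,.1496)))
E
```

```text
clock 18.25 ring kin [0.6282 0.1491] yaw 43.28 under 0.0954 err mm [ 0.2 -0.5]
F [-0.09 -0.25 -1.49] M [-0.102  0.159  0.009] tz about nut 0.02 open 0.127 q7 [-0.39 -0.68]
ring img [ 9.1076e+01 -1.0550e+00  2.0000e-03] [0.6283 0.1498 0.7576] 43.41 1525
(np.float64(-16.30302861150724), np.int64(754), np.float64(0.732851081739196))
```

View pics/w16c.png

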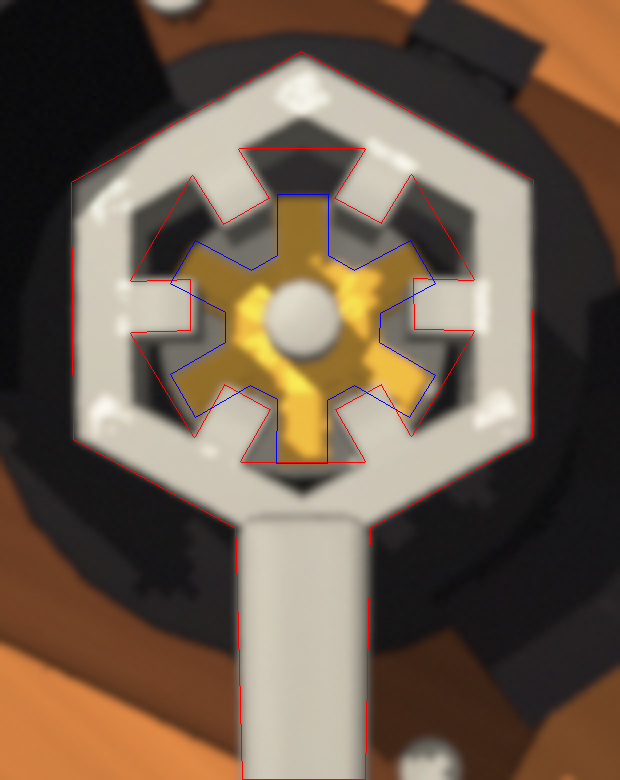

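Aligned. I lower it and start the last swing slowly.

send_rows([
  {"grip":0,"dx":-0.1,"dy":0,"dz":2,"turn":0},
  {"grip":0,"dx":0,"dy":0,"dz":3,"turn":0},
  {"grip":0,"dx":0,"dy":0,"dz":3,"turn":0},
  {"grip":0,"dx":0,"dy":0,"dz":3,"turn":0},
  {"grip":0,"dx":0,"dy":0,"dz":3,"turn":0},
  {"grip":0,"dx":0,"dy":0,"dz":1,"turn":0},
  {"grip":0,"dx":0,"dy":0,"dz":0,"turn":0},
  {"grip":0,"dx":0,"dy":0,"dz":0,"turn":0},
])

```text
clock: 19.05
tool_pos: [0.563, 0.0856, 0.0715]
eef_rot: [0.929, 0.369, -0.0, -0.0]
contact_force: [-1.3, -0.3, -1.9]
opening: 0.13
```

```bash
python3 - <<'E'
from h import *
look("w17",(.628,.1496,np.radians(-16.5)))
E
```

```text
clock 19.1 ring kin [0.6284 0.1482] yaw 43.31 under 0.0806 err mm [ 0.4 -1.4]
F [-1.31  0.65 -3.1 ] M [-0.071  0.386  0.07 ] tz about nut -0.055 open 0.129 q7 [-0.4  -0.67]
ring img [ 9.117e+01 -1.562e+00  3.000e-03] [0.6283 0.1493 0.759 ] 43.49 1421
```

View pics/w17c.png

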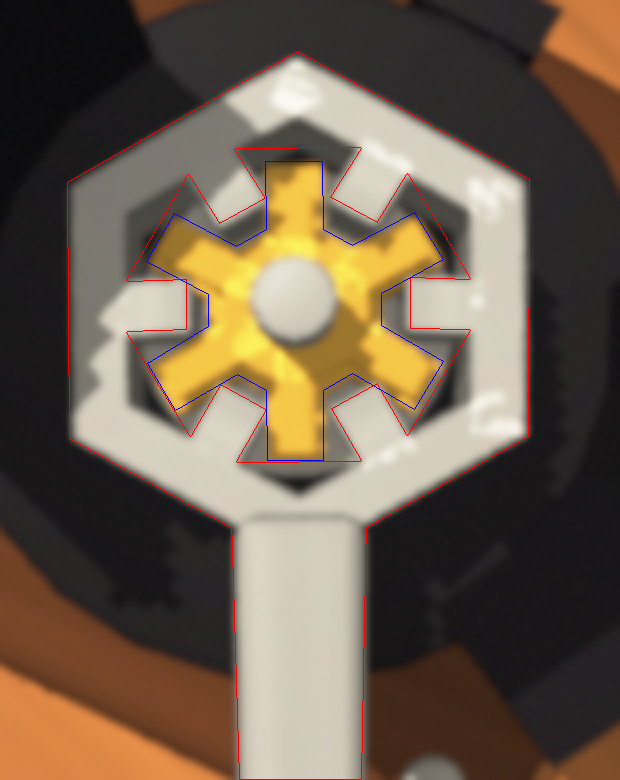

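send_rows([
  {"grip":0,"dx":0.1,"dy":-4.9,"dz":0,"turn":0.05},
  {"grip":0,"dx":0.1,"dy":-4.55,"dz":0,"turn":0.05},
  {"grip":0,"dx":0.1,"dy":-4.55,"dz":0,"turn":0.05},
  {"grip":0,"dx":0.1,"dy":-4.55,"dz":0,"turn":0.05},
  {"grip":0,"dx":0,"dy":0,"dz":0,"turn":0},
  {"grip":0,"dx":0,"dy":0,"dz":0,"turn":0},
])

```text
clock: 19.7
tool_pos: [0.5517, 0.0998, 0.0716]
eef_rot: [0.961, 0.275, -0.0, 0.0]
contact_force: [-1.8, -0.8, -2.3]
opening: 0.131
```

```bash
cat >> h.py <<'E'
def tq(nut=(.628,.1496)):
    st=get_state(); R=Ro.from_quat(st["eef_rot"]).as_matrix();p=st["tool_pos"];F=st["contact_force"];M=st["moment"]; ty=np.arctan2(R[1,0],R[0,0])
    r=p-np.array([nut[0],nut[1],0]); tau=st["joint_torque"]
    print("t",round(st["clock"],2),"yaw",round(np.degrees(ty),2),"pos",np.round(p,4),"hand ang",round(np.degrees(np.arctan2(-r[1],-r[0])),2),"F",np.round(F,2),"Ftang",round(float(R[:2,1]@F[:2]),2),"Mz",round(M[2],3),"tz",round(r[0]*F[1]-r[1]*F[0]+M[2],3),"under",round(p[2]+.009,4))
E
python3 - <<'E'
from h import *
for i in range(3):
    tq(); s=snapshot("wrist")
tq(); s["fish"]=1
print(nutyaw_seated(s,(.628,.1496)))
E
```

```text
t 19.7 yaw 31.91 pos [0.5517 0.0998 0.0716] hand ang 33.12 F [-1.81 -0.81 -2.26] Ftang -0.27 Mz 0.143 tz 0.114 under 0.0806
t 19.75 yaw 31.9 pos [0.5517 0.0998 0.0716] hand ang 33.1 F [-2.37 -1.56 -1.62] Ftang 0.08 Mz 0.078 tz 0.079 under 0.0806
t 19.8 yaw 31.88 pos [0.5516 0.0998 0.0716] hand ang 33.09 F [-0.96 -0.88 -1.86] Ftang 0.24 Mz 0.126 tz 0.145 under 0.0806
t 19.85 yaw 31.87 pos [0.5516 0.0998 0.0716] hand ang 33.1 F [-2.29 -0.93 -1.52] Ftang -0.42 Mz 0.128 tz 0.084 under 0.0806
(np.float64(-25.219871823629052), np.int64(1077), np.float64(0.6871077780383404))
```

send_rows([
  {"grip":0,"dx":0,"dy":-1.82,"dz":0,"turn":0.02},
  {"grip":0,"dx":0,"dy":-1.82,"dz":0,"turn":0.02},
  {"grip":0,"dx":0,"dy":-1.82,"dz":0,"turn":0.02},
  {"grip":0,"dx":0,"dy":-1.82,"dz":0,"turn":0.02},
])

```text
clock: 20.25
tool_pos: [0.5479, 0.1063, 0.0715]
eef_rot: [0.972, 0.235, -0.0, 0.0]
contact_force: [-2.5, -1.9, -2.5]
opening: 0.128
```

```bash
python3 - <<'E'
from h import *
for i in range(2):
    tq(); s=snapshot("wrist")
tq(); s["fish"]=1
print(nutyaw_seated(s,(.628,.1496)))
E
```

```text
t 20.25 yaw 27.15 pos [0.5479 0.1063 0.0715] hand ang 28.37 F [-2.5  -1.89 -2.48] Ftang 0.54 Mz 0.162 tz 0.205 under 0.0805
t 20.3 yaw 27.14 pos [0.5477 0.1067 0.0715] hand ang 28.09 F [-2.15 -2.26 -1.83] Ftang 1.03 Mz 0.045 tz 0.134 under 0.0805
t 20.35 yaw 27.22 pos [0.5478 0.1065 0.0715] hand ang 28.25 F [-2.82 -2.   -2.29] Ftang 0.49 Mz 0.086 tz 0.125 under 0.0805
(np.float64(-29.726816271158157), np.int64(1083), np.float64(0.6895108591354048))
```

send_rows([
  {"grip":0,"dx":0,"dy":-0.91,"dz":0,"turn":0.01},
  {"grip":0,"dx":0,"dy":-0.91,"dz":0,"turn":0.01},
  {"grip":0,"dx":0,"dy":0,"dz":0,"turn":0},
])

```text
clock: 20.65
tool_pos: [0.547, 0.108, 0.0715]
eef_rot: [0.974, 0.226, -0.0, -0.0]
contact_force: [-3.9, -2.6, -1.4]
opening: 0.13
```

```bash
python3 - <<'E'
from h import *
for i in range(2):
    tq(); s=snapshot("wrist")
tq(); s["fish"]=1
print(nutyaw_seated(s,(.628,.1496)))
E
```

```text
t 20.65 yaw 26.09 pos [0.547  0.108  0.0715] hand ang 27.16 F [-3.93 -2.57 -1.37] Ftang 0.58 Mz 0.088 tz 0.133 under 0.0805
t 20.7 yaw 26.11 pos [0.5471 0.108  0.0715] hand ang 27.22 F [-3.87 -2.03 -2.45] Ftang 0.12 Mz 0.129 tz 0.132 under 0.0805
t 20.75 yaw 26.11 pos [0.5471 0.108  0.0715] hand ang 27.21 F [-3.12 -1.98 -1.92] Ftang 0.41 Mz 0.127 tz 0.158 under 0.0805
(np.float64(29.39326543245379), np.int64(1079), np.float64(0.6911228428487163))
```

send_rows([
  {"grip":0,"dx":-0.2,"dy":-0.91,"dz":0,"turn":0.01},
  {"grip":0,"dx":0,"dy":0,"dz":0,"turn":0},
])

```text
clock: 20.95
tool_pos: [0.5466, 0.1088, 0.0716]
eef_rot: [0.975, 0.221, -0.0, -0.0]
contact_force: [-2.5, -3.2, -1.4]
opening: 0.129
```

```bash
python3 - <<'E'
from h import *
for i in range(2):
    tq(); s=snapshot("wrist")
tq(); s["fish"]=1
print(nutyaw_seated(s,(.628,.1496)))
E
```

```text
t 20.95 yaw 25.52 pos [0.5466 0.1088 0.0716] hand ang 26.62 F [-2.51 -3.23 -1.38] Ftang 1.84 Mz 0.149 tz 0.31 under 0.0806
t 21.0 yaw 25.54 pos [0.5467 0.1087 0.0716] hand ang 26.68 F [-3.91 -3.52 -2.06] Ftang 1.49 Mz 0.165 tz 0.291 under 0.0806
t 21.05 yaw 25.54 pos [0.5467 0.1087 0.0716] hand ang 26.7 F [-3.98 -2.63 -2.  ] Ftang 0.66 Mz 0.148 tz 0.199 under 0.0806
(np.float64(28.849571363853727), np.int64(1077), np.float64(0.6890955613598009))
```

send_rows([
  {"grip":0,"dx":-0.2,"dy":-0.91,"dz":0,"turn":0.01},
  {"grip":0,"dx":0,"dy":0,"dz":0,"turn":0},
])

```text
clock: 21.25
tool_pos: [0.5463, 0.1095, 0.0716]
eef_rot: [0.976, 0.216, 0.0, 0.0]
contact_force: [-1.5, -2.3, -3.3]
opening: 0.129
```

```bash
python3 - <<'E'
from h import *
for i in range(2):
    tq(); s=snapshot("wrist")
tq(); s["fish"]=1
print(nutyaw_seated(s,(.628,.1496)))
E
```

```text
t 21.25 yaw 24.95 pos [0.5463 0.1095 0.0716] hand ang 26.17 F [-1.53 -2.25 -3.27] Ftang 1.4 Mz 0.118 tz 0.24 under 0.0806
t 21.3 yaw 24.96 pos [0.5463 0.1094 0.0716] hand ang 26.19 F [-2.82 -2.34 -1.81] Ftang 0.93 Mz 0.146 tz 0.223 under 0.0806
t 21.35 yaw 24.97 pos [0.5463 0.1095 0.0716] hand ang 26.18 F [-3.53 -3.08 -1.58] Ftang 1.31 Mz 0.147 tz 0.257 under 0.0806
(np.float64(28.81612964539684), np.int64(1069), np.float64(0.6943284518772592))
```

send_rows([
  {"grip":0,"dx":0,"dy":-0.91,"dz":0,"turn":0.01},
  {"grip":0,"dx":0,"dy":0,"dz":0,"turn":0},
])

```text
clock: 21.55
tool_pos: [0.546, 0.1102, 0.0716]
eef_rot: [0.977, 0.211, 0.0, 0.0]
contact_force: [-2.0, -4.6, -1.8]
opening: 0.132
```

```bash
python3 - <<'E'
from h import *
for i in range(2):
    tq(); s=snapshot("wrist")
tq(); s["fish"]=1
print(nutyaw_seated(s,(.628,.1496)))
E
```

```text
t 21.55 yaw 24.37 pos [0.546  0.1102 0.0716] hand ang 25.65 F [-2.05 -4.6  -1.76] Ftang 3.34 Mz 0.183 tz 0.48 under 0.0806
t 21.6 yaw 24.38 pos [0.546  0.1102 0.0716] hand ang 25.67 F [-3.05 -3.5  -2.44] Ftang 1.93 Mz 0.147 tz 0.314 under 0.0806
t 21.65 yaw 24.39 pos [0.546  0.1102 0.0716] hand ang 25.67 F [-2.94 -3.39 -2.12] Ftang 1.88 Mz 0.136 tz 0.298 under 0.0806
(np.float64(28.526623591078547), np.int64(1060), np.float64(0.6963304654036286))
```

send_rows([
  {"grip":0,"dx":0,"dy":-0.91,"dz":0,"turn":0.01},
  {"grip":0,"dx":0,"dy":0,"dz":0,"turn":0},
])

```text
clock: 21.85
tool_pos: [0.5456, 0.111, 0.0716]
eef_rot: [0.979, 0.206, 0.0, 0.0]
contact_force: [-2.3, -3.7, -2.5]
opening: 0.128
```

```bash
python3 - <<'E'
from h import *
for i in range(2):
    tq(); s=snapshot("wrist")
tq(); s["fish"]=1
print(nutyaw_seated(s,(.628,.1496)))
E
```

```text
t 21.85 yaw 23.8 pos [0.5456 0.111  0.0716] hand ang 25.12 F [-2.33 -3.73 -2.5 ] Ftang 2.47 Mz 0.176 tz 0.393 under 0.0806
t 21.9 yaw 23.81 pos [0.5457 0.1109 0.0717] hand ang 25.16 F [-2.38 -4.48 -2.08] Ftang 3.14 Mz 0.242 tz 0.519 under 0.0807
t 21.95 yaw 23.81 pos [0.5456 0.1109 0.0717] hand ang 25.15 F [-1.48 -4.92 -2.61] Ftang 3.91 Mz 0.177 tz 0.526 under 0.0807
(np.float64(28.355262121094384), np.int64(1053), np.float64(0.7015981044709255))
```

send_rows([
  {"grip":0,"dx":0,"dy":-0.91,"dz":0,"turn":0.01},
  {"grip":0,"dx":0,"dy":0,"dz":0,"turn":0},
])

```text
clock: 22.15
tool_pos: [0.5453, 0.1116, 0.0717]
eef_rot: [0.98, 0.201, 0.0, 0.0]
contact_force: [-1.8, -4.7, -2.2]
opening: 0.126
```

```bash
python3 - <<'E'
from h import *
for i in range(2):
    tq(); s=snapshot("wrist")
tq(); s["fish"]=1
print(nutyaw_seated(s,(.628,.1496)))
E
```

```text
t 22.15 yaw 23.23 pos [0.5453 0.1116 0.0717] hand ang 24.68 F [-1.78 -4.66 -2.2 ] Ftang 3.58 Mz 0.222 tz 0.539 under 0.0807
t 22.2 yaw 23.24 pos [0.5453 0.1116 0.0716] hand ang 24.69 F [-2.65 -4.8  -2.44] Ftang 3.37 Mz 0.239 tz 0.535 under 0.0806
t 22.25 yaw 23.24 pos [0.5454 0.1116 0.0717] hand ang 24.71 F [-1.85 -5.06 -2.78] Ftang 3.92 Mz 0.243 tz 0.591 under 0.0807
(np.float64(28.075895643802188), np.int64(1043), np.float64(0.7060435325263444))
```

send_rows([
  {"grip":0,"dx":0,"dy":-1.0,"dz":0,"turn":0.01},
  {"grip":0,"dx":0,"dy":0,"dz":0,"turn":0},
])

```text
clock: 22.45
tool_pos: [0.5451, 0.1122, 0.0717]
eef_rot: [0.981, 0.196, 0.0, 0.001]
contact_force: [-2.3, -5.0, -3.8]
opening: 0.13
```

```bash
python3 - <<'E'
from h import *
for i in range(2):
    tq(); s=snapshot("wrist")
tq(); s["fish"]=1
print(nutyaw_seated(s,(.628,.1496)))
E
```

```text
t 22.45 yaw 22.65 pos [0.5451 0.1122 0.0717] hand ang 24.26 F [-2.26 -5.   -3.8 ] Ftang 3.74 Mz 0.256 tz 0.586 under 0.0807
t 22.5 yaw 22.66 pos [0.5451 0.1122 0.0717] hand ang 24.29 F [-1.86 -4.2  -1.37] Ftang 3.16 Mz 0.251 tz 0.53 under 0.0807
t 22.55 yaw 22.66 pos [0.5451 0.1122 0.0717] hand ang 24.28 F [-2.36 -4.77 -1.99] Ftang 3.49 Mz 0.288 tz 0.595 under 0.0807
(np.float64(27.828063590921683), np.int64(1050), np.float64(0.7011635335394749))
```

```bash
python3 - <<'E'
from h import *
look("w18",(.628,.1496,np.radians(29.0)))
tq()
E
```

```text
clock 22.6 ring kin [0.6284 0.1476] yaw 22.66 under 0.0807 err mm [ 0.4 -2. ]
F [-1.79 -5.81 -2.12] M [-1.183  0.674  0.254] tz about nut 0.668 open 0.127 q7 [-0.56 -0.92]
ring img [ 9.0771e+01 -2.4940e+00  1.9000e-02] [0.6279 0.1494 0.414 ] 23.72 1563
t 22.6 yaw 22.66 pos [0.5451 0.1122 0.0717] hand ang 24.29 F [-1.79 -5.81 -2.12] Ftang 4.67 Mz 0.254 tz 0.668 under 0.0807
```

View pics/w18c.png

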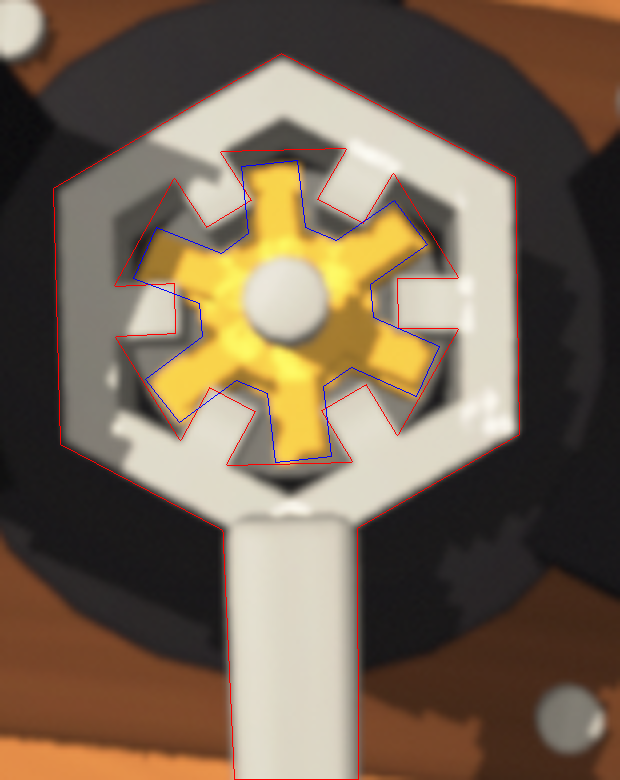

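send_rows([
  {"grip":0,"dx":0,"dy":-1.0,"dz":0,"turn":0},
  {"grip":0,"dx":0,"dy":0,"dz":0,"turn":0},
])

```text
clock: 22.8
tool_pos: [0.5449, 0.1125, 0.0717]
eef_rot: [0.981, 0.196, 0.0, 0.001]
contact_force: [-2.0, -6.8, -2.3]
opening: 0.125
```

```bash
python3 - <<'E'
from h import *
for i in range(4):
    tq(); s=snapshot("wrist")
tq()
s["fish"]=1; print(fit_ring(s,get_state())[1])
E
```

```text
t 22.8 yaw 22.61 pos [0.5449 0.1125 0.0717] hand ang 24.06 F [-2.   -6.77 -2.27] Ftang 5.48 Mz 0.224 tz 0.713 under 0.0807
t 22.85 yaw 22.62 pos [0.5449 0.1125 0.0717] hand ang 24.06 F [-1.23 -6.62 -2.8 ] Ftang 5.64 Mz 0.238 tz 0.742 under 0.0807
t 22.9 yaw 22.62 pos [0.545  0.1125 0.0717] hand ang 24.08 F [-1.48 -6.72 -3.19] Ftang 5.64 Mz 0.255 tz 0.758 under 0.0807
t 22.95 yaw 22.62 pos [0.5449 0.1125 0.0717] hand ang 24.08 F [-2.05 -5.9  -1.79] Ftang 4.66 Mz 0.22 tz 0.635 under 0.0807
t 23.0 yaw 22.62 pos [0.545  0.1125 0.0717] hand ang 24.07 F [-1.53 -6.18 -2.43] Ftang 5.12 Mz 0.236 tz 0.692 under 0.0807
(np.float64(0.627880808043559), np.float64(0.1494309857575783), np.float64(0.41051521630758536))
```

send_rows([
  {"grip":0,"dx":0,"dy":-0.8,"dz":0,"turn":0},
  {"grip":0,"dx":0,"dy":0,"dz":0,"turn":0},
  {"grip":0,"dx":0,"dy":0,"dz":0,"turn":0},
])

```text
clock: 23.3
tool_pos: [0.5449, 0.1127, 0.0718]
eef_rot: [0.981, 0.196, 0.001, 0.001]
contact_force: [-1.2, -7.5, -2.8]
opening: 0.135
```

```bash
python3 - <<'E'
from h import *
for i in range(6):
    tq(); s=snapshot("wrist")
tq()
s["fish"]=1; print(fit_ring(s,get_state())[1],nutyaw_seated(s,(.628,.1496)))
E
```

```text
t 23.3 yaw 22.59 pos [0.5449 0.1127 0.0718] hand ang 23.91 F [-1.16 -7.5  -2.79] Ftang 6.48 Mz 0.232 tz 0.812 under 0.0808
t 23.35 yaw 22.58 pos [0.5448 0.1127 0.0718] hand ang 23.91 F [-0.51 -7.95 -2.76] Ftang 7.14 Mz 0.223 tz 0.866 under 0.0808
t 23.4 yaw 22.59 pos [0.5448 0.1127 0.0718] hand ang 23.9 F [-1.27 -7.84 -2.85] Ftang 6.75 Mz 0.139 tz 0.744 under 0.0808
t 23.45 yaw 22.59 pos [0.5449 0.1128 0.0718] hand ang 23.89 F [-1.51 -7.69 -2.36] Ftang 6.52 Mz 0.176 tz 0.759 under 0.0808
t 23.5 yaw 22.59 pos [0.5448 0.1127 0.0718] hand ang 23.9 F [-1.14 -7.21 -3.03] Ftang 6.22 Mz 0.145 tz 0.703 under 0.0808
t 23.55 yaw 22.59 pos [0.5448 0.1127 0.0718] hand ang 23.9 F [-1.09 -7.33 -3.51] Ftang 6.35 Mz 0.186 tz 0.755 under 0.0808
t 23.6 yaw 22.59 pos [0.5448 0.1127 0.0718] hand ang 23.92 F [-1.31 -7.2  -2.51] Ftang 6.15 Mz 0.245 tz 0.795 under 0.0808
(np.float64(0.6280008542699483), np.float64(0.1494681317198037), np.float64(0.40691288677608006)) (np.float64(27.763076095033252), np.int64(1037), np.float64(0.703881113366188))
```

send_rows([
  {"grip":0,"dx":0,"dy":-0.3,"dz":0,"turn":0},
  {"grip":0,"dx":0,"dy":0,"dz":0,"turn":0},
  {"grip":0,"dx":0,"dy":0,"dz":0,"turn":0},
  {"grip":0,"dx":0,"dy":0,"dz":0,"turn":0},
  {"grip":0,"dx":0,"dy":0,"dz":0,"turn":0},
  {"grip":0,"dx":0,"dy":0,"dz":0,"turn":0},
  {"grip":0,"dx":0,"dy":0,"dz":0,"turn":0},
])

```text
clock: 24.3
tool_pos: [0.5448, 0.1128, 0.0718]
eef_rot: [0.981, 0.196, 0.001, 0.001]
contact_force: [-1.4, -7.4, -2.1]
opening: 0.128
```

```bash
python3 - <<'E'
from h import *
for i in range(4):
    tq(); s=snapshot("wrist")
tq()
E
```

```text
t 24.3 yaw 22.58 pos [0.5448 0.1128 0.0718] hand ang 23.83 F [-1.36 -7.35 -2.09] Ftang 6.27 Mz 0.221 tz 0.783 under 0.0808
t 24.35 yaw 22.57 pos [0.5448 0.1128 0.0718] hand ang 23.86 F [-1.94 -7.18 -3.27] Ftang 5.89 Mz 0.192 tz 0.718 under 0.0808
t 24.4 yaw 22.57 pos [0.5448 0.1128 0.0718] hand ang 23.86 F [-1.52 -7.72 -2.26] Ftang 6.54 Mz 0.186 tz 0.773 under 0.0808
t 24.45 yaw 22.57 pos [0.5448 0.1128 0.0718] hand ang 23.82 F [-1.13 -7.5  -2.94] Ftang 6.49 Mz 0.152 tz 0.734 under 0.0808
t 24.5 yaw 22.58 pos [0.5448 0.1128 0.0718] hand ang 23.85 F [-0.36 -7.26 -2.45] Ftang 6.56 Mz 0.227 tz 0.817 under 0.0808
```

send_rows([
  {"grip":0,"dx":0,"dy":-0.7,"dz":0,"turn":0},
  {"grip":0,"dx":0,"dy":0,"dz":0,"turn":0},
  {"grip":0,"dx":0,"dy":0,"dz":0,"turn":0},
  {"grip":0,"dx":0,"dy":0,"dz":0,"turn":0},
  {"grip":0,"dx":0,"dy":0,"dz":0,"turn":0},
  {"grip":0,"dx":0,"dy":0,"dz":0,"turn":0},
  {"grip":0,"dx":0,"dy":0,"dz":0,"turn":0},
])

```text
clock: 25.2
tool_pos: [0.5447, 0.1131, 0.0718]
eef_rot: [0.981, 0.196, 0.001, 0.002]
contact_force: [-0.9, -8.6, -2.6]
opening: 0.133
```

```bash
python3 - <<'E'
from h import *
for i in range(5):
    tq(); s=snapshot("wrist")
tq()
s["fish"]=1; print(fit_ring(s,get_state())[:2],nutyaw_seated(s,(.628,.1496)))
E
```

```text
t 25.2 yaw 22.55 pos [0.5447 0.1131 0.0718] hand ang 23.67 F [-0.86 -8.58 -2.56] Ftang 7.59 Mz 0.153 tz 0.836 under 0.0808
t 25.25 yaw 22.54 pos [0.5447 0.1131 0.0718] hand ang 23.69 F [-1.7  -7.98 -3.11] Ftang 6.72 Mz 0.126 tz 0.729 under 0.0808
t 25.3 yaw 22.55 pos [0.5447 0.1131 0.0718] hand ang 23.69 F [-0.35 -7.87 -2.14] Ftang 7.13 Mz 0.135 tz 0.777 under 0.0808
t 25.35 yaw 22.54 pos [0.5447 0.113  0.0718] hand ang 23.7 F [-0.88 -7.51 -3.03] Ftang 6.6 Mz 0.094 tz 0.688 under 0.0808
t 25.4 yaw 22.54 pos [0.5447 0.113  0.0718] hand ang 23.7 F [-1.02 -7.61 -1.18] Ftang 6.64 Mz 0.145 tz 0.741 under 0.0808
t 25.45 yaw 22.55 pos [0.5447 0.1131 0.0718] hand ang 23.68 F [-0.6  -7.62 -3.06] Ftang 6.8 Mz 0.114 tz 0.727 under 0.0808
(array([ 9.07860271e+01, -1.76392777e+00,  1.24239461e-02]), (np.float64(0.6278879393486486), np.float64(0.14951525327714152), np.float64(0.40595797214003465))) (np.float64(27.52196542955767), np.int64(1035), np.float64(0.7065826169310084))
```

send_rows([
  {"grip":0,"dx":0,"dy":-1.2,"dz":0,"turn":0.005},
  {"grip":0,"dx":0,"dy":0,"dz":0,"turn":0},
  {"grip":0,"dx":0,"dy":0,"dz":0,"turn":0},
])

```text
clock: 25.75
tool_pos: [0.5445, 0.1136, 0.0719]
eef_rot: [0.981, 0.193, 0.001, 0.002]
contact_force: [-0.4, -9.6, -2.6]
opening: 0.129
```

```bash
python3 - <<'E'
from h import *
for i in range(7):
    tq(); s=snapshot("wrist")
tq()
s["fish"]=1; print(fit_ring(s,get_state())[:2],nutyaw_seated(s,(.628,.1496)))
E
```

```text
t 25.75 yaw 22.23 pos [0.5445 0.1136 0.0719] hand ang 23.34 F [-0.42 -9.62 -2.57] Ftang 8.75 Mz 0.168 tz 0.957 under 0.0809
t 25.8 yaw 22.23 pos [0.5445 0.1136 0.0719] hand ang 23.33 F [-0.86 -9.53 -3.06] Ftang 8.49 Mz 0.083 tz 0.847 under 0.0809
t 25.85 yaw 22.23 pos [0.5445 0.1136 0.0718] hand ang 23.33 F [-0.6  -9.7  -3.17] Ftang 8.75 Mz 0.161 tz 0.949 under 0.0808
t 25.9 yaw 22.23 pos [0.5445 0.1136 0.0718] hand ang 23.33 F [-1.34 -8.62 -3.1 ] Ftang 7.47 Mz 0.174 tz 0.846 under 0.0808
t 25.95 yaw 22.22 pos [0.5445 0.1136 0.0719] hand ang 23.33 F [-0.48 -9.27 -1.87] Ftang 8.4 Mz 0.127 tz 0.884 under 0.0809
t 26.0 yaw 22.22 pos [0.5445 0.1136 0.0718] hand ang 23.33 F [-0.4  -9.1  -2.29] Ftang 8.27 Mz 0.121 tz 0.867 under 0.0808
t 26.05 yaw 22.22 pos [0.5445 0.1136 0.0719] hand ang 23.34 F [-0.32 -8.63 -2.08] Ftang 7.86 Mz 0.168 tz 0.877 under 0.0809
t 26.1 yaw 22.23 pos [0.5445 0.1136 0.0718] hand ang 23.34 F [-0.83 -9.87 -2.  ] Ftang 8.82 Mz 0.192 tz 0.987 under 0.0808
(array([ 9.08008411e+01, -1.78882516e+00,  9.59325965e-03]), (np.float64(0.6278586599193453), np.float64(0.14956241997973502), np.float64(0.39753609023426956))) (np.float64(27.397726942280297), np.int64(1027), np.float64(0.7081955506498463))
```

Torque held at about 0.88 N·m for over half a second. Now I ease off and lift.

send_rows([
  {"grip":0,"dx":0,"dy":1.5,"dz":0,"turn":-0.01},
  {"grip":0,"dx":0,"dy":2,"dz":0,"turn":-0.02},
  {"grip":0,"dx":0,"dy":2,"dz":0,"turn":-0.02},
  {"grip":0,"dx":0,"dy":0,"dz":0,"turn":0},
  {"grip":0,"dx":0,"dy":0,"dz":0,"turn":0},
])

```text
clock: 26.6
tool_pos: [0.5459, 0.1104, 0.0717]
eef_rot: [0.976, 0.217, 0.0, 0.001]
contact_force: [-1.8, -4.7, -2.8]
opening: 0.128
```

```bash
python3 - <<'E'
from h import *
tq();look("w19",(.628,.1496,np.radians(29.4)))
print(nutyaw_seated(pickle.load(open("pics/w19.pkl","rb")),(.628,.1496)))
E
```

```text
t 26.6 yaw 25.12 pos [0.5459 0.1104 0.0717] hand ang 25.52 F [-1.84 -4.72 -2.81] Ftang 3.49 Mz 0.0 tz 0.315 under 0.0807
clock 26.65 ring kin [0.6276 0.1494] yaw 25.13 under 0.0807 err mm [-0.4 -0.2]
F [-0.63 -5.18 -2.54] M [-1.251  0.566 -0.098] tz about nut 0.303 open 0.131 q7 [-0.54 -0.89]
ring img [ 9.0883e+01 -5.3000e-01 -3.0000e-03] [0.6279 0.1495 0.4352] 24.94 1467
(np.float64(28.323634433663383), np.int64(1060), np.float64(0.697176145098989))
```

View pics/w19c.png

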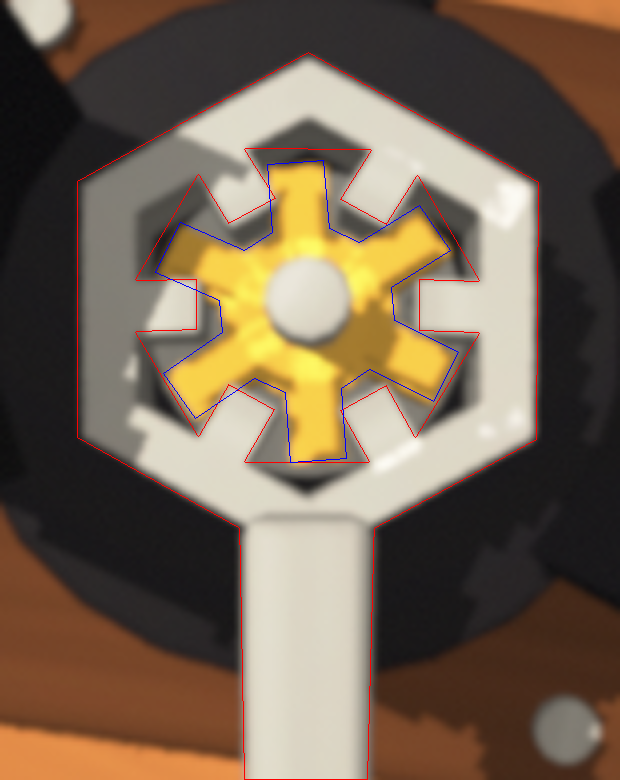

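send_rows([
  {"grip":0,"dx":0,"dy":2.7,"dz":0,"turn":-0.03},
  {"grip":0,"dx":0,"dy":1.4,"dz":0,"turn":-0.015},
  {"grip":0,"dx":0,"dy":0,"dz":0,"turn":0},
  {"grip":0,"dx":0,"dy":0,"dz":0,"turn":0},
])

```text
clock: 27.05
tool_pos: [0.5473, 0.1077, 0.0717]
eef_rot: [0.971, 0.24, 0.0, 0.0]
contact_force: [-1.9, -5.0, -2.1]
opening: 0.13
```

```bash
python3 - <<'E'
from h import *
tq();look("w20",(.628,.1496,np.radians(29.4)))
print(nutyaw_seated(pickle.load(open("pics/w20.pkl","rb")),(.628,.1496)))
E
```

```text
t 27.05 yaw 27.74 pos [0.5473 0.1077 0.0717] hand ang 27.47 F [-1.85 -4.96 -2.08] Ftang 3.53 Mz -0.268 tz 0.054 under 0.0807
clock 27.1 ring kin [0.6272 0.1503] yaw 27.75 under 0.0807 err mm [-0.8  0.7]
F [-2.71 -4.98 -2.38] M [-1.081  0.564 -0.289] tz about nut -0.001 open 0.127 q7 [-0.52 -0.86]
ring img [ 9.0912e+01  3.8900e-01 -1.1000e-02] [0.628  0.1497 0.4734] 27.12 1386
(np.float64(29.031778948999158), np.int64(1079), np.float64(0.6917114458659485))
```

send_rows([
  {"grip":0,"dx":-0.1,"dy":1.2,"dz":0,"turn":0},
  {"grip":0,"dx":0,"dy":0,"dz":0,"turn":0},
])

```text
clock: 27.3
tool_pos: [0.5477, 0.1071, 0.0716]
eef_rot: [0.971, 0.24, 0.0, -0.0]
contact_force: [-2.0, -3.2, -1.8]
opening: 0.13
```

```bash
python3 - <<'E'
from h import *
tq();look("w21",(.628,.1496,np.radians(29.4)))
E
```

```text
t 27.3 yaw 27.83 pos [0.5477 0.1071 0.0716] hand ang 27.88 F [-2.02 -3.16 -1.77] Ftang 1.85 Mz -0.21 tz -0.042 under 0.0806
clock 27.35 ring kin [0.6274 0.1499] yaw 27.84 under 0.0806 err mm [-0.6  0.3]
F [-1.7  -3.24 -3.31] M [-0.918  0.571 -0.125] tz about nut 0.064 open 0.13 q7 [-0.52 -0.86]
ring img [ 9.0914e+01  5.3000e-02 -1.2000e-02] [0.6281 0.1496 0.4743] 27.17 1433
```

send_rows([
  {"grip":0,"dx":-0.2,"dy":1.0,"dz":0,"turn":0},
  {"grip":0,"dx":0,"dy":0,"dz":-2,"turn":0},
  {"grip":0,"dx":0,"dy":0,"dz":-4,"turn":0},
  {"grip":0,"dx":0,"dy":0,"dz":-6,"turn":0},
  {"grip":0,"dx":0,"dy":0,"dz":-8,"turn":0},
])

```text
clock: 27.85
tool_pos: [0.5487, 0.107, 0.0924]
eef_rot: [0.971, 0.241, 0.001, -0.0]
contact_force: [-0.4, -0.3, -2.9]
opening: 0.127
```

```bash
python3 - <<'E'
from h import *
tq();look("w22",(.628,.1496,np.radians(29.4)))
s=pickle.load(open("pics/w22.pkl","rb"));print(nutyaw_seated(s,(.628,.1496)))
E
```

```text
t 27.85 yaw 27.9 pos [0.5487 0.107  0.0924] hand ang 28.28 F [-0.44 -0.31 -2.87] Ftang 0.07 Mz -0.005 tz 0.0 under 0.1014
clock 27.9 ring kin [0.6292 0.1497] yaw 27.89 under 0.1027 err mm [1.2 0.1]
F [-0.44 -0.21 -1.22] M [-0.043  0.154 -0.029] tz about nut -0.031 open 0.125 q7 [-0.51 -0.87]
ring img [ 9.0009e+01 -1.4910e+00  1.0000e-03] [0.6284 0.1502 0.4879] 27.95 1394
(np.float64(29.314024010952096), np.int64(635), np.float64(0.7324148311748354))
```

View pics/w22c.png

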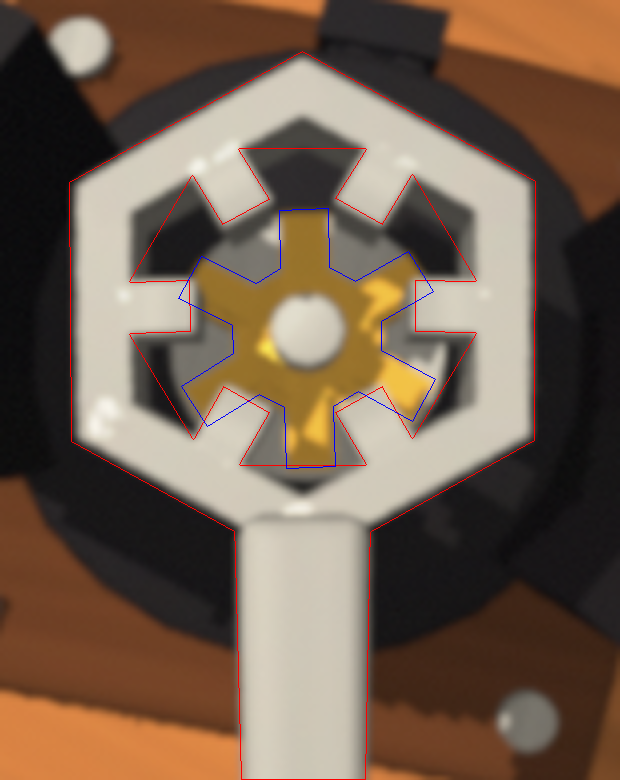

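send_rows([
  {"grip":0,"dx":0,"dy":0,"dz":-15,"turn":0},
  {"grip":0,"dx":0,"dy":0,"dz":-20,"turn":0},
  {"grip":0,"dx":0,"dy":0,"dz":-15,"turn":0},
  {"grip":0,"dx":0,"dy":0,"dz":0,"turn":0},
])

```text
clock: 28.3
tool_pos: [0.5499, 0.1064, 0.1439]
eef_rot: [0.971, 0.241, 0.003, 0.0]
contact_force: [0.5, -0.4, -2.1]
opening: 0.128
```

```bash
python3 - <<'E'
from h import *
rows([.491,-.1716,.142],-2,10)
E
```

```text
now [0.5499 0.1064 0.1439] yaw 27.87 tilt [0.0054 0.0013] dist mm [ -58.9 -278.    -1.9] turn 0.521
{"dx":-18.2,"dy":21.8,"dz":0.2,"turn":0.0521},{"dx":-17,"dy":22.8,"dz":0.2,"turn":0.0521},{"dx":-15.9,"dy":23.6,"dz":0.2,"turn":0.0521},{"dx":-14.6,"dy":24.4,"dz":0.2,"turn":0.0521},{"dx":-13.2,"dy":25.1,"dz":0.2,"turn":0.0521},{"dx":-12,"dy":25.8,"dz":0.2,"turn":0.0521},{"dx":-10.6,"dy":26.3,"dz":0.2,"turn":0.0521},{"dx":-9.2,"dy":26.9,"dz":0.2,"turn":0.0521},{"dx":-7.8,"dy":27.4,"dz":0.2,"turn":0.0521},{"dx":-6.4,"dy":27.7,"dz":0.2,"turn":0.0521}
```

send_rows([
  {"grip":0,"dx":-18,"dy":22,"dz":0,"turn":0.052},
  {"grip":0,"dx":-17,"dy":23,"dz":0,"turn":0.052},
  {"grip":0,"dx":-16,"dy":23.5,"dz":0,"turn":0.052},
  {"grip":0,"dx":-14.5,"dy":24.5,"dz":0,"turn":0.052},
  {"grip":0,"dx":-13,"dy":25,"dz":0,"turn":0.052},
  {"grip":0,"dx":-12,"dy":26,"dz":0,"turn":0.052},
  {"grip":0,"dx":-10.5,"dy":26,"dz":0,"turn":0.052},
  {"grip":0,"dx":-9,"dy":27,"dz":0,"turn":0.052},
  {"grip":0,"dx":-8,"dy":27.5,"dz":0,"turn":0.052},
  {"grip":0,"dx":-6.5,"dy":27.5,"dz":0,"turn":0.053},
  {"grip":0,"dx":0,"dy":0,"dz":0,"turn":0},
  {"grip":0,"dx":0,"dy":0,"dz":25,"turn":0},
  {"grip":0,"dx":0,"dy":0,"dz":25,"turn":0},
  {"grip":0,"dx":0,"dy":0,"dz":0,"turn":0},
  {"grip":0,"dx":0,"dy":0,"dz":0,"turn":0},
  {"grip":0,"dx":0,"dy":0,"dz":0,"turn":0},
])

```text
clock: 29.9
tool_pos: [0.4903, -0.1723, 0.0924]
eef_rot: [1.0, -0.017, 0.001, 0.0]
contact_force: [-0.0, -0.2, -1.8]
opening: 0.13
```

```bash
python3 - <<'E'
from h import *
look("w23",(.5815,-.1741,0)); plan([.491,-.1716,.027],np.radians(-2))
E
```

```text
clock 29.95 ring kin [ 0.5808 -0.1749] yaw -1.99 under 0.1016 err mm [-0.7 -0.8]
F [-0.67  0.18 -2.67] M [-0.001  0.184 -0.008] tz about nut -0.023 open 0.121 q7 [-0.62 -0.75]
ring img [ 9.018e+01 -5.220e-01 -2.000e-03] [ 0.5805 -0.1749 -0.0366] -2.1 1521
now [ 0.4903 -0.1723  0.0926] yaw -1.99 tilt [ 0.0018 -0.0007] dist mm [  0.7   0.7 -65.6] turn 0.0
```

View pics/w23.png

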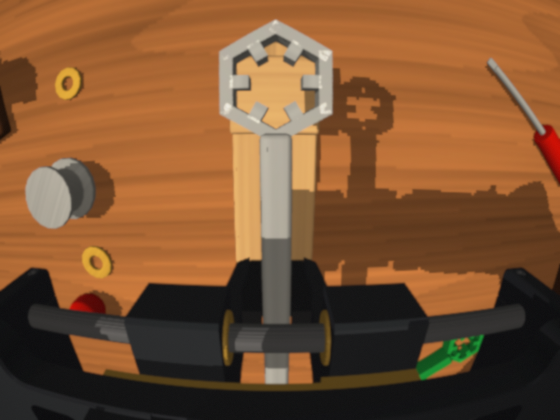

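send_rows([
  {"grip":0,"dx":0.8,"dy":-0.8,"dz":15,"turn":0},
  {"grip":0,"dx":0,"dy":0,"dz":22,"turn":0},
  {"grip":0,"dx":0,"dy":0,"dz":14,"turn":0},
  {"grip":0,"dx":0,"dy":0,"dz":8,"turn":0},
  {"grip":0,"dx":0,"dy":0,"dz":4,"turn":0},
  {"grip":0,"dx":0,"dy":0,"dz":1,"turn":0},
  {"grip":0,"dx":0,"dy":0,"dz":0,"turn":0},
  {"grip":0,"dx":0,"dy":0,"dz":0,"turn":0},
])

```text
clock: 30.75
tool_pos: [0.4908, -0.1716, 0.0282]
eef_rot: [1.0, -0.018, 0.001, 0.0]
contact_force: [0.3, 0.1, -2.5]
opening: 0.128
```

```bash
python3 - <<'E'
from h import *
look("w24",(.5815,-.1741,0)); plan([.491,-.1716,.0262],np.radians(-2))
E
```

```text
clock 30.8 ring kin [ 0.5812 -0.1742] yaw -2.01 under 0.0371 err mm [-0.3 -0.1]
F [-0.32 -0.93 -2.13] M [0.002 0.156 0.009] tz about nut 0.094 open 0.125 q7 [-0.67 -0.7 ]
ring img [90.412 -0.454 -0.   ] [ 0.5811 -0.1743 -0.0352] -2.01 1504
now [ 0.4908 -0.1716  0.0281] yaw -2.01 tilt [ 0.001  -0.0004] dist mm [ 0.2  0.  -1.9] turn -0.0
```

View pics/w24.png

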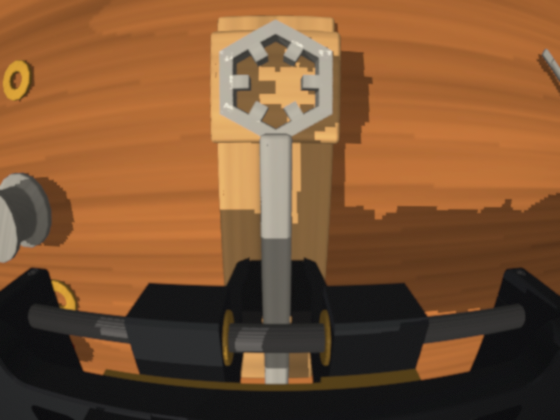

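Very near the original lie. I lower the last 2 mm in small steps until there is contact.

send_rows([
  {"grip":0,"dx":0,"dy":0,"dz":1,"turn":0},
  {"grip":0,"dx":0,"dy":0,"dz":0.6,"turn":0},
  {"grip":0,"dx":0,"dy":0,"dz":0.4,"turn":0},
  {"grip":0,"dx":0,"dy":0,"dz":0,"turn":0},
  {"grip":0,"dx":0,"dy":0,"dz":0,"turn":0},
])

```text
clock: 31.3
tool_pos: [0.4905, -0.1715, 0.0261]
eef_rot: [1.0, -0.018, 0.0, -0.0]
contact_force: [-0.4, 0.8, 4.6]
opening: 0.126
```

```bash
python3 - <<'E'
from h import *
for i in range(3): tq(); snapshot("wrist")
E
```

```text
t 31.3 yaw -2.02 pos [ 0.4905 -0.1715  0.0261] hand ang 66.82 F [-0.45  0.76  4.55] Ftang -0.75 Mz -0.001 tz -0.249 under 0.0351
t 31.35 yaw -2.02 pos [ 0.4906 -0.1715  0.0261] hand ang 66.83 F [-1.02  0.37  6.06] Ftang -0.33 Mz 0.028 tz -0.351 under 0.0351
t 31.4 yaw -2.02 pos [ 0.4905 -0.1715  0.0261] hand ang 66.83 F [-1.06 -0.01  5.49] Ftang 0.05 Mz -0.001 tz -0.341 under 0.0351
```

send_rows([
  {"grip":0,"dx":0,"dy":0,"dz":-0.3,"turn":0},
  {"grip":0.3,"dx":0,"dy":0,"dz":0,"turn":0},
  {"grip":0.8,"dx":0,"dy":0,"dz":0,"turn":0},
  {"grip":0.8,"dx":0,"dy":0,"dz":0,"turn":0},
  {"grip":0.8,"dx":0,"dy":0,"dz":0,"turn":0},
  {"grip":0.8,"dx":0,"dy":0,"dz":0,"turn":0},
  {"grip":0.8,"dx":0,"dy":0,"dz":0,"turn":0},
  {"grip":0.8,"dx":0,"dy":0,"dz":0,"turn":0},
  {"grip":0.8,"dx":0,"dy":0,"dz":0,"turn":0},
  {"grip":0.8,"dx":0,"dy":0,"dz":0,"turn":0},
])

```text
clock: 32.45
tool_pos: [0.4904, -0.1715, 0.0259]
eef_rot: [1.0, -0.018, 0.0, -0.0]
contact_force: [0.1, 0.6, 0.4]
opening: 0.8
```

```bash
python3 - <<'E'
from h import *
look("w25",(.5815,-.1741,0))
E
```

```text
clock 32.5 ring kin [ 0.5809 -0.174 ] yaw -2.01 under 0.0349 err mm [-0.6  0.1]
F [ 0.19 -0.45  0.58] M [-0.077  0.111 -0.048] tz about nut -0.008 open 0.799 q7 [-0.67 -0.7 ]
ring img [ 9.0602e+01 -4.2200e-01 -5.0000e-03] [ 0.5809 -0.1742 -0.0396] -2.27 1435
```

View pics/w25.png

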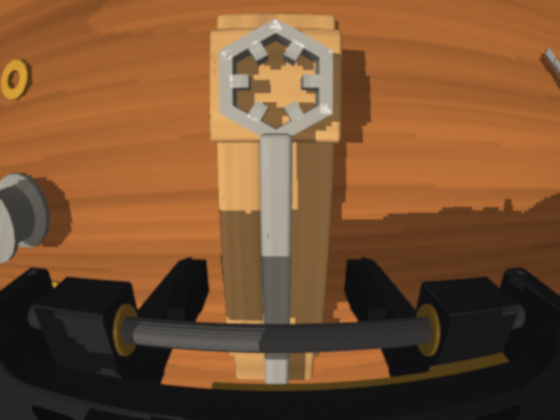

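The fingers are clear of the handle, and the wrench lies flat on its rest. I retreat upward.

send_rows([
  {"grip":0.8,"dx":0,"dy":0,"dz":-8,"turn":0},
  {"grip":0.8,"dx":0,"dy":0,"dz":-20,"turn":0},
  {"grip":0.8,"dx":0,"dy":0,"dz":-40,"turn":0},
  {"grip":0.8,"dx":0,"dy":0,"dz":-45,"turn":0},
  {"grip":0.8,"dx":0,"dy":0,"dz":-45,"turn":0},
  {"grip":0.8,"dx":0,"dy":0,"dz":-45,"turn":0},
  {"grip":0.8,"dx":0,"dy":0,"dz":-15,"turn":0},
  {"grip":0.8,"dx":0,"dy":0,"dz":0,"turn":0},
  {"grip":0.8,"dx":0,"dy":0,"dz":0,"turn":0},
  {"grip":0.8,"dx":0,"dy":0,"dz":0,"turn":0},
])

```text
clock: 33.5
tool_pos: [0.4894, -0.1708, 0.2426]
eef_rot: [1.0, -0.018, -0.001, -0.001]
contact_force: [0.2, -0.2, 0.2]
opening: 0.799
```

```bash
python3 - <<'E'
from h import *
s=snap("wrist","w26"); t=snap("top","t26"); sc=snap("scene","s26")
W=cloud(s)
rs=regions_of(s,"wrench")
for r in rs[:2]:
    p=W[r["pixels"]]; p=p[(p[:,2]>.052)&(p[:,2]<.06)]; print(r["score"],r["extent"],p.min(0),p.max(0),np.median(p[:,2]))
    h=p[p[:,0]<.565]; L=cv2.fitLine(h[:,:2].astype(np.float32),cv2.DIST_HUBER,0,.001,.001).ravel(); print(np.degrees(np.arctan2(L[1],L[0])),L); break
for n,a in(("top",t),("scene",sc)):
    b=pickle.load(open(f"pics/{n}0.pkl","rb"))
    f,nn,_=fit_nut(a,(.628,.1497),half=24); print(n,f[:2],np.degrees(f[2])%60,nn)
    d=cv2.absdiff(a["img"],b["img"]).max(2); cv2.imwrite(f"pics/d_{n}.png",d)
print(get_state()["clock"])
E
```

```text
Traceback (most recent call last):
ValueError: zero-size array to reduction operation minimum which has no identity
```

View pics/s26.png

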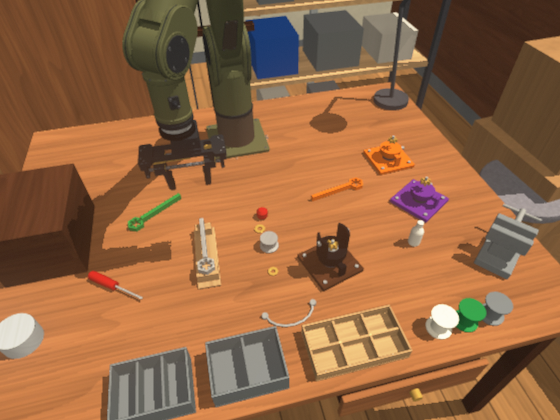

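View pics/w26.png

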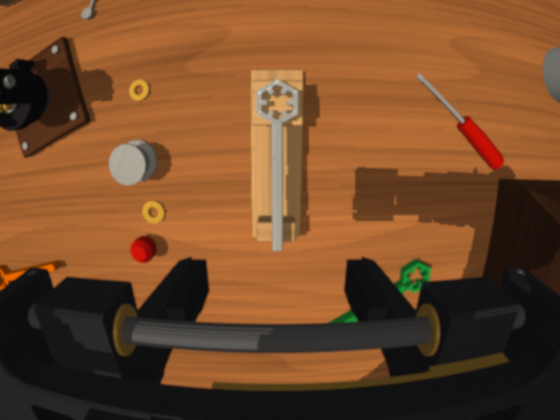

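The wrist view shows the wrench on its rest, ring (277,102), tail (277,248), and the parts around it look unmoved. I rerun the numeric check on the saved pictures.

```bash
python3 - <<'E'
from h import *
s=pickle.load(open("pics/w26.pkl","rb")); W=cloud(s)
hsv=cv2.cvtColor(s["img"],cv2.COLOR_RGB2HSV)
m=np.zeros((420,560),bool); m[70:255,250:305]=hsv[70:255,250:305,1]<60
p=W[m]; r=p[(p[:,2]>.044)&(p[:,2]<.052)]; p=p[(p[:,2]>.052)&(p[:,2]<.06)]
h=p[p[:,0]<.565]; L=cv2.fitLine(h[:,:2].astype(np.float32),cv2.DIST_HUBER,0,.001,.001).ravel(); print("handle",p.min(0),p.max(0),np.median(p[:,2]),np.degrees(np.arctan2(L[1],L[0])),L); print("ring",r[r[:,0]>.55].min(0),r.max(0))
for n in("top","scene"):
    a=pickle.load(open(f"pics/{n[0]}26.pkl","rb")); b=pickle.load(open(f"pics/{n}0.pkl","rb"))
    f,nn,_=fit_nut(a,(.628,.1497),half=24); print(n,f[:2],np.degrees(f[2])%60,nn)
    cv2.imwrite(f"pics/d_{n}.png",cv2.absdiff(a["img"],b["img"]).max(2))
E
```

```text
handle [ 0.42146182 -0.17873593  0.05206245] [ 0.56031997 -0.16439011  0.05699919] 0.0544209634837165 -1.6060214 [ 0.99960715 -0.02802669  0.4935891  -0.17112379]
ring [ 0.56083012 -0.19530153  0.0443228 ] [ 0.60407672 -0.1535264   0.05145122]
top [0.62815224 0.14856418] 28.353962238072267 104.417724609375
scene [0.63131481 0.14997778] 29.44826286394809 26.80364990234375
```

View pics/d_scene.png

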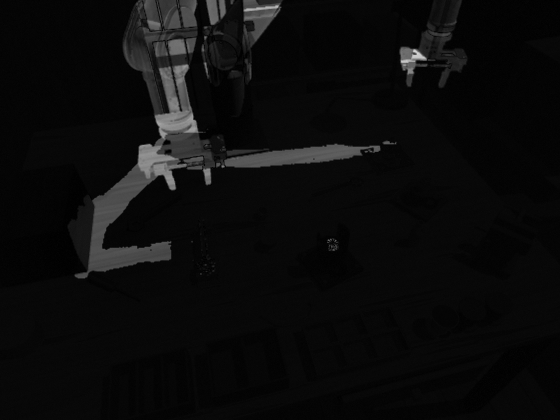

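The difference picture changes only at the arm and its shadows, at the nut (332,243), and in faint specks at the wrench's edges. No bystander has moved.

```bash
python3 -c "
from plant import *
print(finish_job())"
```

```text
the job is handed in; nothing more can be done
None
```

The rotor nut is turned to its stop and snug, the wrench is back on its rest, and the job is handed in, at about 34 s on the robot's clock.

**Turning the nut:** It took three swings, lifting and reseating the wrench twice between them. The nut's final yaw read 29.3° by the wrist camera, against 29.4° expected at the 2.9 rad stop. The scene camera agreed at 29.4°. The top camera gave 28.4°, but with a poor fit.

**Snugging:** The torque was about 0.75 N·m for roughly 2 s, then about 0.88 N·m for at least half a second. The highest single reading was 0.99, and readings scatter by about 0.1 N·m. The wrench pivoted about 1° in the pads while leaning, so I finished the push sideways instead of by turning.

**Putting the wrench back:** It lies flat within about 1 mm and 0.3° of where it was. Before and after pictures from the scene camera show nothing else on the bench moved, and the gripper is open and well clear.

**Calls that failed:** The first move was refused because its rows lacked some keys, and nothing moved. One check script stopped because the wrench detector's best match gave it no usable points; I redid that check by colour.

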